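# Fit the calibration disc into its retaining cell

## Robot

A 6-joint arm with a two-finger parallel gripper is mounted at the origin on a cart in front of the work surface, level with it; the furniture and walls round the work are solid. World frame = base frame: x ahead of the robot, y to its left, z up, the work surface at z = 0. Lengths are in m, angles in rad, forces in N, time in s.
With the tool pointing down it reaches from about 0.375 to 0.9 m from the base axis. Payload 3.1 kg.
Tool frame: the origin (TCP) lies at the very end of the fingers, on their centre line; the grasp point (between the pads) lies 19 mm behind it; z points along the fingers, y is the direction in which the jaws open and shut (so a half turn about z gives the same grasp; the last joint's range is limited). The gripper opens to 87 mm and grips with 3 to 60 N. Pads are 19 mm wide; open, the fingers measure 117 mm over their backs; the gripper's body (75 mm by 190 mm) begins 51 mm behind the grasp point.
Start: joints at [-0.178, 0.527, 1.433, -0, 1.181, -0.178], TCP at [0.625, 0, 0.223] pointing down, gripper open.
Joint ranges: [-3.08, 3.08], [-0.75, 2.2], [0.22, 2.44], [-1.43, 4.57], [0, 2.65], [-2.85, 2.85]. Speed limits (rad/s): [2.79, 2.79, 3.14, 3.14, 3.14, 3.14].

## Interface

Orientations are given as a unit quaternion [x, y, z, w].
In Python, from rig import robot gives the robot as it stands.
- The arm moves only by the tool arm_command, never from a script. Its argument "targets" is a list of rows, each a list of 5 numbers: the shift along the tool's x, y, z in cm, then the turn about the tool's z in rad, then the finger opening in cm, from 0 to 8.7. In form: [[dx, dy, dz, spin, hand], ...]. A call has 1 to 5 rows; each row is the pose to reach, as a shift and turn from the pose commanded when the call began, along the tool's axes at that moment; what a row does not reach only later rows make up. A row lasts 1/8 s, in which the tool goes at most 62.5 mm and 10.7 degrees, less where a joint would pass 70% of its speed; a pose out of reach is approached as far as the arm can. A call with a gripper value outside its range is refused whole. The fingers move at their own pace and stop on an object; "newtons" is the grip in N (left out, the last holds). Time passes only in rows, so rows that repeat a pose let the fingers close. It gives the time, the measured TCP pose, the force and the opening at its end, in the units of the state.
- robot.get_obs(): the state, without advancing time (a new reading comes with each control period).
- robot.camera(name): name is "scene" or "side" or "wrist"; returns (picture, depth): 420x560x3 uint8, red, green, blue; 420x560 float32, m along the optical axis (not along the pixel's ray), 0 where there is no reading.
- robot.camera_model(name): a dict with "mtx" (3x3 intrinsics, pixels), "extrinsics" (4x4, takes a point from world to camera coordinates). Camera axes: x right, y up, looking along -z (the intrinsics and any distortion apply to the point x, -y, -z); pixel columns grow to the right and rows downward; lengths in m; the calibration is good to about 2 mm. The wrist camera is an equidistant fisheye: a pixel r from the principal point sees the ray r / f radians off the axis. A picture is of the moment at which its call begins: read the wrist's pose just before it. camera_model takes no time and is no camera call; for the wrist camera it gives the pose at the moment of the call.
- robot.hand_in(): hands the job in, once; it reports no verdict.
The state is a dict: "time": time; "q": joint angles; "joint_velocities": joint speeds; "joint_torque": joint torques, N m; "position": TCP position; "tool_rot": TCP orientation; "ft_force": force on the tool from outside, world axes, zero at the start; "moment": the same for the moment, N m; "grip_width": finger opening in m.
Only numpy, scipy, OpenCV 4.12 (cv2) and the standard library are available. Lean on these libraries where they do the work, as an engineer would, in place of code of your own. Each camera call takes 0.05 s, during which the arm holds its last target.

## Task

Mount the calibration disc from the sloping cradle in the holder cell: swing the cell's clip right open, tuck the disc's edge under the fixed claw with the disc tilted, then lower it until it lies flat on the seat, and let go. Then swing the clip fully back over the disc. Handle the disc gently, without forcing it, and leave the other things on the bench where they are.

Things in the scene. Friction and masses are not known exactly. Their poses are not given: they have to be found in the camera images.
- disc_grip (a point): Point in the blue grip fin of the calibration disc, on the disc's axis, 30 mm above its underside; z points out along the fin. The fin is 22 mm wide along x, 12 mm thick along y (flats to pinch), its top 50 mm above the underside; a 26 mm collar at its foot reaches up to 9 mm. At the start z leans 35 deg towards the cradle's -x and y is the cradle's y.
- disc: The calibration disc: steel, diameter 60 mm, 5 mm thick, white face with a dark ring, about 0.12 kg. Origin at the centre of its underside, axes as disc_grip. Starts on the cradle's slope.
- cradle: Fixed black cradle, base plate 100 x 84 mm, origin under its centre, z up. Its face, 72 x 70 mm, slopes 35 deg, low side to its -x (roughly the robot's left); face centre 44 mm above the bench, directly above the origin. Two brass pins, 10 mm long, stand out of the face and hold the disc's lower edge.
- cell_seat (a point): Centre of the seat floor of the fixed holder cell, 12 mm above the bench; z up; x roughly to the robot's right. Bore 64 mm in diameter, rim 6.5 mm above the floor, on a steel plate 88 x 84 mm. The 60 mm disc cannot go in flat: its -x edge goes first under the claw with the +x edge 25 to 35 deg up (disc z leaning to -x), then it is levelled. Its turn about its own axis is free.
- cell_claw (a point): Tip of the aluminium claw's lip on the cell's -x side, at x = -25.5 mm, 11.6 mm above the seat floor. The lip overhangs the bore by 6.5 mm and is 26 mm wide along y; its underside is bevelled 30 deg, from 8 mm above the floor at the bore wall to 11.6 mm at the tip. Claw top 16 mm above the floor.
- cell_posts (a point): Midway between the tops of the two brass guide posts on the cell's +x side: posts 8 mm thick at x = 31 mm, y = +-18 mm from the seat centre, tops 24 mm above the seat floor. The disc is lowered in front of them.
- clip (a joint): Angle (rad) of the cell's steel swing clip about a vertical pivot at x 0, y -44 mm from cell_seat; bar 7.5 to 11.5 mm above the seat floor. 0 = closed: toe points to +y, over the bore to y = -20 mm; post arm to -y. Grows clockwise from above to 1.6 = fully open: toe clear of the bore, post arm to -x. Stops at both ends; stays where left (slight friction).
- clip_post (a point): Middle of the clip's red round thumb post: upright, 14 mm in diameter, 36 mm high, 38 mm from the pivot. This point is 29.5 mm above the seat floor, the post's top 18 mm higher. Moves with the clip.
- by_light_controller: Bystander: black dimmer box, 45 x 85 x 32 mm. Origin under its centre.
- by_solder_spool: Bystander: blue spool of solder, diameter 62, height 46 mm. Origin under its centre.
- by_tip_tin: Bystander: small round white tin with brass wool, diameter 56, height 32 mm. Origin under its centre.
- by_battery_pack: Bystander: flat black battery pack, 45 x 91 x 10 mm. Origin under its centre.
- by_screwdriver_small: Bystander: small blue screwdriver lying down, 137 mm long, 15 mm thick. Origin under its centre.
- by_multimeter: Bystander: black hand multimeter, 71 x 135 x 41 mm. Origin under its centre.
- by_tape_roll_1: Bystander: roll of black tape lying flat, diameter 60, height 20 mm. Origin under its centre.
Things that resemble listed ones, but are neither listed nor needed, are in the scene too. There is more than one size of the disc; the job needs the largest.

How it is judged:
On the way, in this order (a step that is already met when the one before it is completed fails the run):
1. the clip is swung open (more than 1.25 rad) (value of joint clip above 1.25 rad), for 0.1 s.
2. the disc lies flat and fully down in the cell, let go, with the clip still open (horizontal distance between disc and cell_seat below 0.003 m and z of disc in the frame of cell_seat between -0.002 and 0.0015 m and angle between the z axis of disc_grip and the z axis of cell_seat, either way round below 0.04 rad and contact force between the fingers and disc below 0.2 N and value of joint clip above 1 rad), for 0.2 s.
3. the clip is swung back over the disc (value of joint clip below 0.15 rad and horizontal distance between disc and cell_seat below 0.003 m and z of disc in the frame of cell_seat between -0.002 and 0.0015 m and angle between the z axis of disc_grip and the z axis of cell_seat, either way round below 0.04 rad), for 0.2 s.
At the end, for the whole second after the job is handed in: The disc lies on the seat floor of the cell within 3 mm of its centre, underside no more than 1.5 mm up, within 2.3 degrees of flat, released and at rest, and the clip is closed over it to within 0.15 rad of its closed stop (all of step 3 and contact force between the fingers and disc below 0.2 N and linear speed of disc below 0.01 m/s); the robot touches nothing.
It fails at once if the disc is forced against the cell (over 40 N) (contact force between disc and cell above 40 N).
It fails at once if a bystander is moved more than 25 mm (distance of any of by_light_controller, by_solder_spool, by_tip_tin, by_battery_pack, by_screwdriver_small, by_multimeter, by_tape_roll_1 from where it was at the start of the episode above 0.025 m).
It also fails if it takes over 64 s, if anything falls off the work surface, if the arm or the gripper's body presses on something with over 40 N, if the wrist force passes 120 N, or if a joint passes its speed limit or range.

## Working session

There is one attempt and no reset: what is moved stays moved. The work goes in short steps, Python scripts to look and compute and a tool call to move; the robot and the scene stay as the last step left them, time stands still between calls to the robot, and variables do not carry over. Pictures are saved under pics/ and viewed, and the job is handed in when it is done.

Besides the shell and the picture viewer there is one more tool, called after ">>>" as name(argument=value, ...) on one line, values as JSON. arm_command: Moves the arm, as the interface text tells. Its arguments: {"type":"object","properties":{"targets":{"type":"array","items":{"type":"array","items":{"type":"number"}}},"newtons":{"type":"number"}},"required":["targets"]}

```bash
ls; mkdir -p pics
python3 - <<'E'
from rig import robot
import cv2,numpy as np
print(robot.get_obs())
for n in ["scene","side","wrist"]:
    p,d=robot.camera(n); cv2.imwrite(f"pics/{n}0.png",p[:,:,::-1]); np.save(f"pics/{n}0d.npy",d)
    m=robot.camera_model(n); print(n,m)
E
```

```text
pics
{'time': 0.0, 'q': array([-1.78518126e-01,  5.28488790e-01,  1.43394076e+00,  6.26923213e-06,
        1.18138679e+00, -1.78500664e-01]), 'joint_velocities': array([-0.0010984 ,  0.0011437 , -0.00061866, -0.00207196, -0.00016222,
       -0.00061985]), 'joint_torque': array([-5.45745443e-04, -4.40045428e+01, -1.76593530e+01,  6.32597599e-02,
        5.83207863e-02, -1.53719384e-04]), 'position': array([6.24246967e-01, 1.55811636e-04, 2.21545514e-01]), 'tool_rot': array([ 7.07113362e-01,  7.07099327e-01, -6.31719105e-04, -9.14950042e-04]), 'ft_force': array([-0.77046871,  0.16807749, -0.0016923 ]), 'moment': array([ 0.02712692, -0.015934  ,  0.07433282]), 'grip_width': 0.08752966886091496}
scene {'mtx': array([[415.52090695,   0.        , 278.79595445],
       [  0.        , 415.52090695, 206.01164186],
       [  0.        ,   0.        ,   1.        ]]), 'extrinsics': array([[ 6.09772262e-01, -7.92576178e-01, -8.89171937e-04,
        -3.96448157e-01],
       [ 6.02589026e-01,  4.62875407e-01,  6.50102164e-01,
        -4.10713317e-01],
       [-5.14843912e-01, -3.96950072e-01,  7.5
[... 378 characters left out ...]
0.09216007,  0.39308623,  0.91487143, -0.12581778],
       [-0.20329957, -0.89200016,  0.40373878, -0.87685427],
       [ 0.        ,  0.        ,  0.        ,  1.        ]])}
wrist {'mtx': array([[325.1922621 ,   0.        , 277.65577766],
       [  0.        , 325.1922621 , 211.35821055],
       [  0.        ,   0.        ,   1.        ]]), 'extrinsics': array([[ 9.99999940e-01,  1.88506099e-04, -2.90945932e-04,
        -6.25039076e-01],
       [-2.67742853e-04,  9.53070720e-01, -3.02747636e-01,
         3.70622088e-02],
       [ 2.20222273e-04,  3.02747696e-01,  9.53070713e-01,
        -3.91491844e-01],
       [ 0.00000000e+00,  0.00000000e+00,  0.00000000e+00,
         1.00000000e+00]])}
```

View images.

View pics/scene0.png

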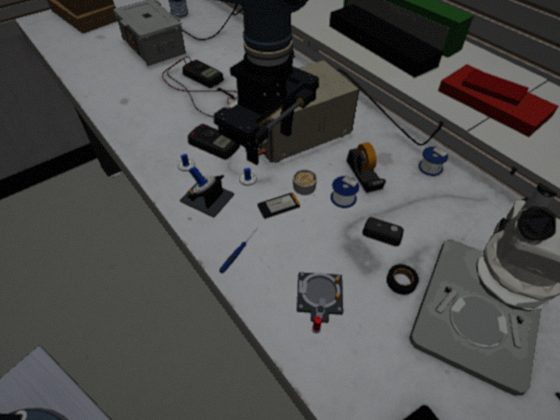

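View pics/side0.png

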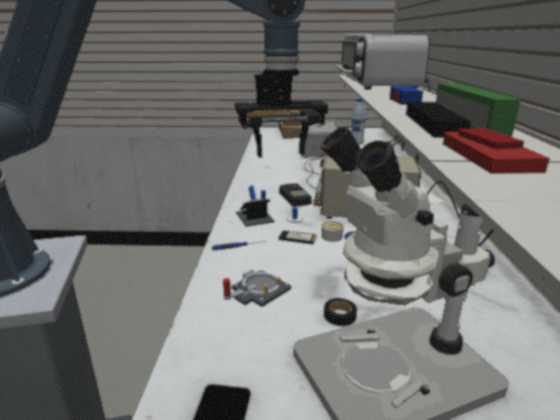

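View pics/wrist0.png

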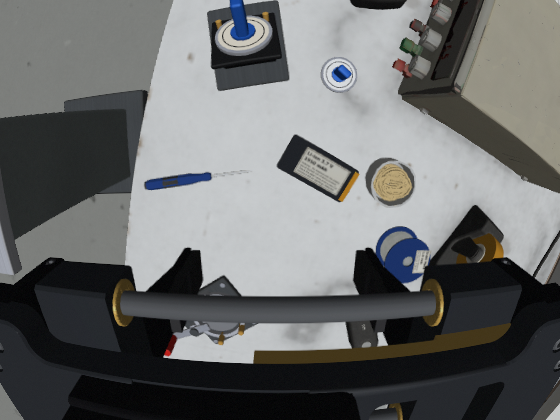

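```bash
cat > h.py <<'E'
from rig import robot
import cv2,numpy as np
def shot(n,tag):
    m=robot.camera_model(n); p,d=robot.camera(n)
    np.savez(f"pics/{tag}.npz",p=p,d=d,K=m["mtx"],E=m["extrinsics"],fish=(n=="wrist")); cv2.imwrite(f"pics/{tag}.png",p[:,:,::-1])
    return load(tag)
def load(tag): return dict(np.load(f"pics/{tag}.npz"))
def rays(s,px):
    px=np.array(px,float).reshape(-1,1,2)
    u=cv2.fisheye.undistortPoints(px,s["K"],np.zeros(4)) if s["fish"] else cv2.undistortPoints(px,s["K"],None)
    u=u.reshape(-1,2); dc=np.c_[u[:,0],-u[:,1],-np.ones(len(u))]
    R=s["E"][:3,:3]; C=-R.T@s["E"][:3,3]
    return C,dc@R   # d scaled to depth 1
def onz(s,px,z):
    C,d=rays(s,px); return C+d*((z-C[2])/d[:,2])[:,None]
def dep(s,px):
    C,d=rays(s,px); px=np.array(px).reshape(-1,2).astype(int)
    return C+d*s["d"][px[:,1],px[:,0]][:,None]
def proj(s,X):
    X=np.atleast_2d(X); c=X@s["E"][:3,:3].T+s["E"][:3,3]
    c=c*[1,-1,-1]; z=c[:,2]; xy=c[:,:2]/z[:,None]
    if s["fish"]:
        r=np.linalg.norm(xy,axis=1); th=np.arctan(r); xy=xy*(th/np.maximum(r,1e-9))[:,None]
    return xy*s["K"][0,0]+s["K"][:2,2]
def tri(a,pa,b,pb):
    C1,d1=rays(a,pa);C2,d2=rays(b,pb);out=[]
    for u,v in zip(d1,d2):
        t=np.linalg.lstsq(np.c_[u,-v],C2-C1,rcond=None)[0]; p,q=C1+u*t[0],C2+v*t[1]; out.append(np.r_[(p+q)/2,np.linalg.norm(p-q)])
    return np.array(out)
def crop(s,x0,y0,w,h,k,name):
    cv2.imwrite(f"pics/{name}.png",cv2.resize(s["p"][y0:y0+h,x0:x0+w,::-1],None,fx=k,fy=k,interpolation=cv2.INTER_CUBIC))
E
python3 - <<'E'
import sys; sys.path.insert(0,'.')
from h import *
for t in ["scene","wrist","side"]:
    m=robot.camera_model(t); p=cv2.imread(f"pics/{t}0.png")[:,:,::-1]; np.savez(f"pics/{t}0.npz",p=p,d=np.load(f"pics/{t}0d.npy"),K=m["mtx"],E=m["extrinsics"],fish=(t=="wrist"))
w=load("wrist0");s=load("scene0")
crop(w,190,0,200,130,4,"c1"); crop(w,150,260,130,100,6,"c2"); crop(s,160,140,130,90,6,"c3"); crop(s,280,255,80,80,7,"c4")
print(dep(s,[(320,290),(207,195),(317,323)]),dep(w,[(215,300),(245,40)]))
print((w["d"]==0).mean())
E
```

```text
[[ 0.54163943 -0.18423906  0.01055163]
 [ 0.56675381  0.13575534  0.04716957]
 [ 0.46151281 -0.22760368  0.05840324]] [[0.60726785 0.03223584 0.30679711]
 [0.59267608 0.15710853 0.05577998]]
0.004375
```

View pics/c1.png

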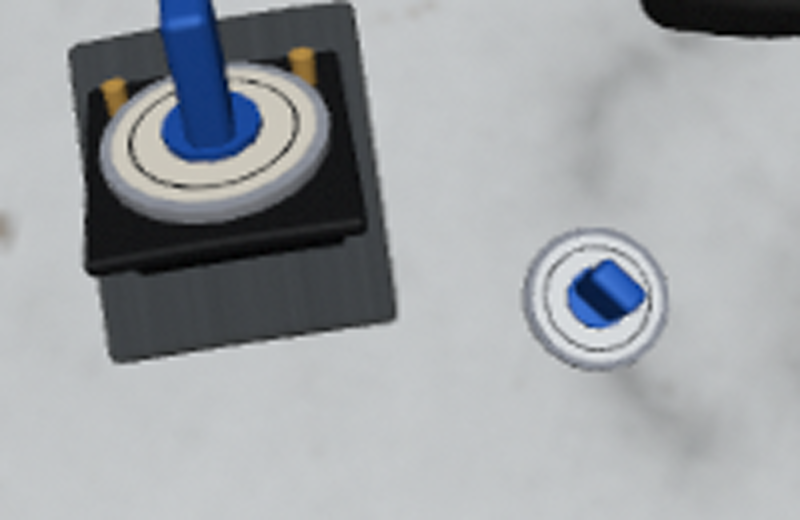

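View pics/c2.png

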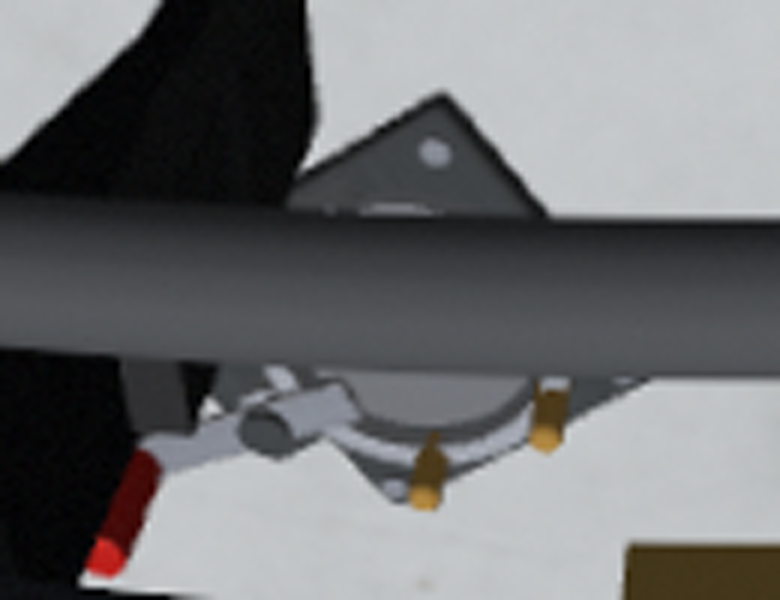

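View pics/c3.png

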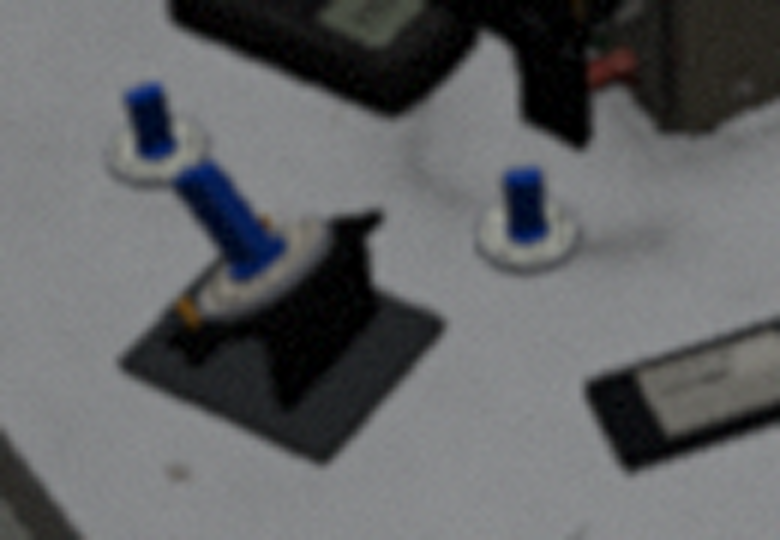

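View pics/c4.png

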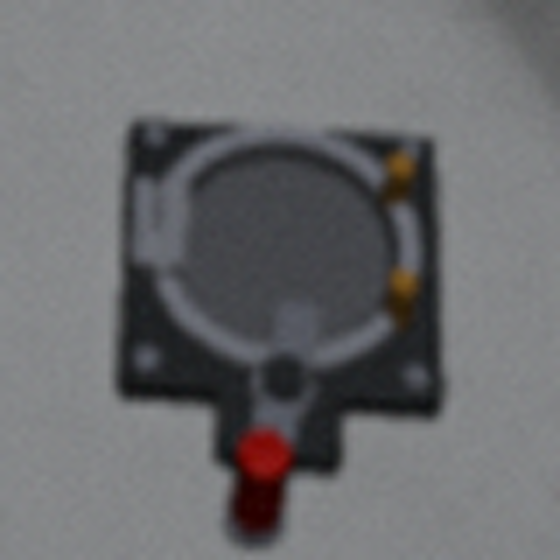

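>>> arm_command(targets=[[-5, -2.7, 0, 0, 8.7], [-10, -5.4, 0, 0, 8.7], [-15, -8, 0, 0, 8.7], [-15, -8, 0, 0, 4], [-15, -8, 0, 0, 4]])

```text
time: 0.78
position: [0.545, -0.1498, 0.2224]
tool_rot: [0.707, 0.707, 0.0, -0.0]
ft_force: [0.3, 0.8, 0.7]
grip_width: 0.0741
```

Run:
```python
from h import *
o=robot.get_obs(); print(o["time"],o["position"],o["tool_rot"],o["grip_width"])
shot("wrist","w1")
```

```text
0.775 [ 0.54496461 -0.1498452   0.22242403] [ 7.07456881e-01  7.06756413e-01  2.34986100e-04 -2.81907410e-04] 0.07411431747599741
```

View pics/w1.png

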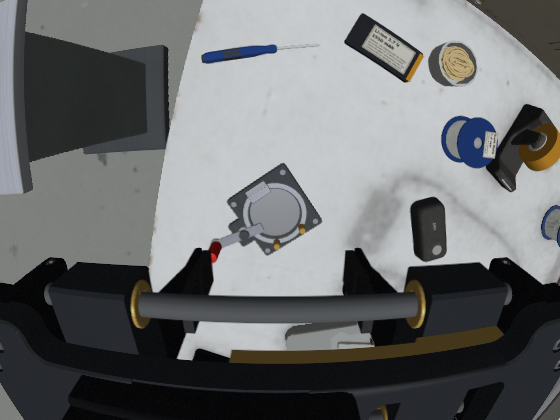

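Run:
```python
from h import *
s=load("w1"); crop(s,200,155,130,110,6,"w1c")
hsv=cv2.cvtColor(s["p"],cv2.COLOR_RGB2HSV)
red=(((hsv[:,:,0]<8)|(hsv[:,:,0]>172))&(hsv[:,:,1]>130)&(hsv[:,:,2]>50)).astype(np.uint8)
red[:, 260:]=0
n,l,st,c=cv2.connectedComponentsWithStats(red); print(st,c)
```

```text
[[     0      0    560    420 235037]
 [   209    242     12     21    163]] [[279.54502908 209.47141939]
 [214.57055215 250.71165644]]
```

View pics/w1c.png

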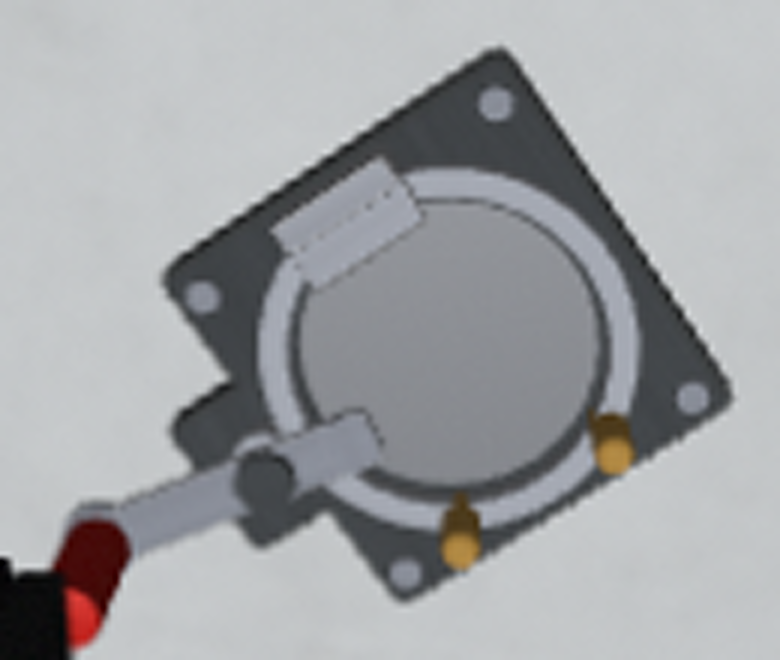

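Run:
```python
from h import *
s=load("w1")
f=lambda L:[(200+(u+.5)/6-.5,155+(v+.5)/6-.5) for u,v in L]
riv=f([(496,103),(693,398),(405,573),(203,297)])
for z in (0.008,.012):
    r=onz(s,riv,z); print("riv",z,r.mean(0).round(4),np.linalg.norm(r-np.roll(r,1,0),axis=1).round(4))
    v=(r[0]-r[3])+(r[1]-r[2]); u=(r[1]-r[0])+(r[2]-r[3]); print("yaw of y",np.degrees(np.arctan2(v[1],v[0])),"x",np.degrees(np.arctan2(u[1],u[0])))
p=onz(s,f([(615,457),(461,552)]),.036); print("posts",p, np.linalg.norm(p[0]-p[1])); d=p[0]-p[1]; ya=np.arctan2(d[1],d[0]); print(np.degrees(ya)); 
x=np.array([np.sin(ya),-np.cos(ya),0]); print("centre from posts",p.mean(0)-.031*x)
c=onz(s,f([(315,288),(425,213)]),.0236); print("claw",c,np.linalg.norm(c[0]-c[1]),"centre",c.mean(0)+.0255*x)
d=c[1]-c[0];print(np.degrees(np.arctan2(d[1],d[0])))
# outer ring/dark plate edges; floor
print("red top",onz(s,f([(82,618)]),.0595)); print("pivot",onz(s,f([(265,477)]),.026))
# bore rim fit along rays
b=f([(297,350),(300,385),(607,345),(590,280),(540,225),(455,198),(590,405),(500,485)]); P=onz(s,b,.0185)[:,:2]
A=np.c_[2*P,np.ones(len(P))]; q=np.linalg.lstsq(A,(P**2).sum(1),rcond=None)[0]; print("bore",q[:2],np.sqrt(q[2]+q[:2]@q[:2]))
print(dep(s,f([(455,340),(350,220),(510,150),(265,477)])))
```

```text
riv 0.008 [ 0.542  -0.1877  0.008 ] [0.0712 0.0736 0.0713 0.073 ]
yaw of y 33.52419020829378 x -56.4771433516435
riv 0.012 [ 0.542  -0.1864  0.012 ] [0.0704 0.0728 0.0706 0.0722]
yaw of y 33.5241902082938 x -56.477143351643484
posts [[ 0.5739463  -0.20082077  0.036     ]
 [ 0.54436991 -0.22061558  0.036     ]] 0.03558928945294548
33.793493324446665
centre from posts [ 0.54191587 -0.1849557   0.036     ]
claw [[ 0.51626352 -0.17061225  0.0236    ]
 [ 0.53761083 -0.15577797  0.0236    ]] 0.02599545659662417 centre [ 0.54112031 -0.18438682  0.0236    ]
34.79550698753624
red top [[ 0.4735131  -0.22425175  0.0595    ]]
pivot [[ 0.50549169 -0.2088706   0.026     ]]
bore [ 0.54232111 -0.1845611 ] 0.030600599515589435
[[ 0.54319159 -0.18461735  0.01272803]
 [ 0.52339727 -0.15660587  0.0256254 ]
 [ 0.55399738 -0.14577491  0.01296939]
 [ 0.50567146 -0.20823175  0.02761279]]
```

>>> arm_command(targets=[[-2, -2, 3, -0.18, 5], [-4, -4, 6, -0.36, 5], [-6, -6, 9, -0.54, 5], [-7.2, -7.5, 11, -0.72, 5], [-7.2, -7.5, 12, -0.9, 5]])

```text
time: 1.45
position: [0.4693, -0.2209, 0.1012]
tool_rot: [0.326, 0.945, 0.0, -0.001]
ft_force: [0.8, -0.1, -0.8]
grip_width: 0.05
```

```bash
cat >> h.py <<'E'
from scipy.spatial.transform import Rotation as Ro
def th(o=None):
    o=o or robot.get_obs(); R=Ro.from_quat(o["tool_rot"]).as_matrix(); return np.arctan2(R[1,1],R[0,1])
def to(X,theta=None,o=None):
    """row (cm, rad) that brings TCP to X with jaw-axis angle theta"""
    o=o or robot.get_obs(); R=Ro.from_quat(o["tool_rot"]).as_matrix(); d=R.T@(np.array(X)-o["position"])*100
    s=0 if theta is None else th(o)-theta
    s=(s+np.pi/2)%np.pi-np.pi/2
    return np.r_[d,s].round(2)
E
python3 - <<'E'
from h import *
s=shot("wrist","w2"); o=robot.get_obs(); print(o["time"],o["position"],np.degrees(th(o)),o["grip_width"]); print(to([.470,-.222,.036],np.radians(69)))
E
```

```text
1.5 [ 0.46947437 -0.22053534  0.10053751] 52.19178899685296 0.050270671500171664
[-0.15 -0.08  6.45 -0.29]
```

View pics/w2.png

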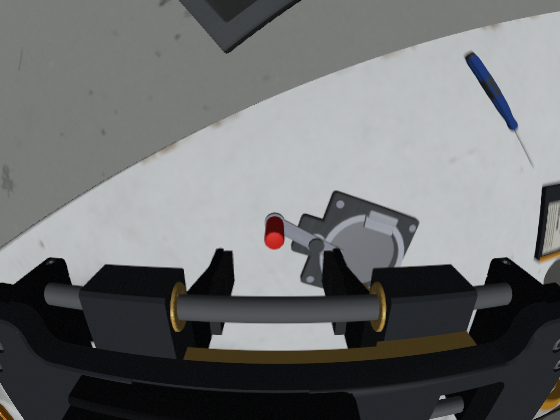

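Run:
```python
from h import *
s=load("w2"); crop(s,250,195,80,70,8,"w2c")
hsv=cv2.cvtColor(s["p"],cv2.COLOR_RGB2HSV)
m=(((hsv[:,:,0]<8)|(hsv[:,:,0]>172))&(hsv[:,:,1]>130)&(hsv[:,:,2]>170)).astype(np.uint8)
n,l,st,c=cv2.connectedComponentsWithStats(m); print(st[1:],c[1:]); i=1+st[1:,4].argmax(); X=onz(s,[c[i]],.0595)[0]; print(X)
pv=np.array([.5054,-.2094]); v=X[:2]-pv; print(np.linalg.norm(v),np.degrees(np.arctan2(v[1],v[0])))
print(dep(s,[c[i]]), onz(s,[(316,243)],.0265))
```

```text
[[265 233  18  16 228]] [[273.85087719 240.5       ]]
[ 0.46988055 -0.2246183   0.0595    ]
0.03864231368703817 -156.8072968215859
[[ 0.46965944 -0.22443514  0.06018662]] [[ 0.50297536 -0.2084288   0.0265    ]]
```

View pics/w2c.png

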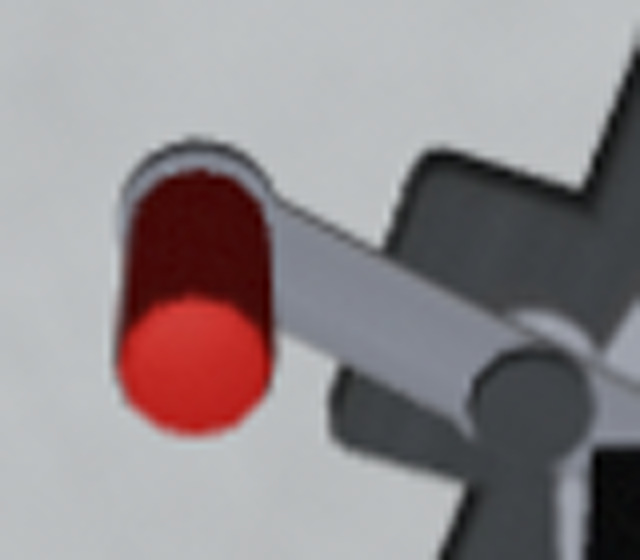

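>>> arm_command(targets=[[-0.15, -0.2, 3.5, -0.15, 5], [-0.15, -0.2, 6.6, -0.3, 5], [-0.15, -0.2, 6.6, -0.3, 1], [-0.15, -0.2, 6.6, -0.3, 1], [-0.15, -0.2, 6.6, -0.3, 1]], newtons=6)

```text
time: 2.12
position: [0.471, -0.2247, 0.0379]
tool_rot: [0.185, 0.983, -0.001, 0.001]
ft_force: [-0.8, -0.4, 0.3]
grip_width: 0.0277
```

Run:
```python
from h import *
o=robot.get_obs(); print(o["time"],o["position"],np.degrees(th(o)),o["grip_width"],o["ft_force"])
pv=np.array([.5054,-.2094])
for a in (.18,.45,.75,1.0,1.25,1.45):
    b=np.radians(213.7)-a; print(a,to([*(pv+.038*np.array([np.cos(b),np.sin(b)])),.037]))
```

```text
2.125 [ 0.47100439 -0.22473121  0.03788173] 68.70236044959549 0.027651686779635483 [-0.77984769 -0.44950871  0.28441706]
0.18 [0.05 0.01 0.09 0.  ]
0.45 [0.67 0.82 0.09 0.  ]
0.75 [1.07 1.89 0.08 0.  ]
1.0 [1.15 2.83 0.08 0.  ]
1.25 [0.99 3.76 0.08 0.  ]
1.45 [0.71 4.47 0.08 0.  ]
```

>>> arm_command(targets=[[0, 0, 0, 0, 1], [0, 0, 0, 0, 1], [0.35, 0.4, 0, 0, 1], [0.67, 0.82, 0, 0, 1], [1.07, 1.89, 0, 0, 1]])

```text
time: 2.75
position: [0.4657, -0.2029, 0.0366]
tool_rot: [0.185, 0.983, -0.0, -0.001]
ft_force: [-3.1, -2.3, 3.8]
grip_width: 0.0139
```

Run:
```python
from h import *
o=robot.get_obs(); print(o["time"],o["position"],np.degrees(th(o)),o["grip_width"],o["ft_force"])
pv=np.array([.5054,-.2094])
for a in (.75,1.0,1.25,1.45,1.5,1.55):
    b=np.radians(213.7)-a; print(a,to([*(pv+.038*np.array([np.cos(b),np.sin(b)])),.037]))
```

```text
2.75 [ 0.46570582 -0.20289378  0.03663514] 68.72260939455762 0.01386398932695807 [-3.0948536  -2.3404981   3.79170805]
0.75 [-0.22  0.04 -0.04  0.  ]
1.0 [-0.14  0.99 -0.04  0.  ]
1.25 [-0.29  1.92 -0.04  0.  ]
1.45 [-0.58  2.62 -0.04  0.  ]
1.5 [-0.68  2.79 -0.04  0.  ]
1.55 [-0.78  2.95 -0.04  0.  ]
```

>>> arm_command(targets=[[0.05, 0.94, 0, 0, 1], [-0.1, 1.87, 0, 0, 1], [-0.38, 2.58, 0, 0, 1], [-0.5, 2.82, 0, 0, 1], [-0.5, 2.82, 0, 0, 4]])

```text
time: 3.38
position: [0.4828, -0.1784, 0.0365]
tool_rot: [0.184, 0.983, -0.0, 0.001]
ft_force: [0.8, 0.3, -0.6]
grip_width: 0.0179
```

Run:
```python
from h import *
s=shot("scene","s3"); crop(s,270,245,100,90,7,"s3c")
o=robot.get_obs(); print(o["time"],o["position"],np.degrees(th(o)),o["grip_width"],o["ft_force"])
```

```text
3.425 [ 0.48276013 -0.17861094  0.03658555] 68.75232960794926 0.021190583749701713 [-1.16477737  0.47348388  0.77623739]
```

View pics/s3c.png

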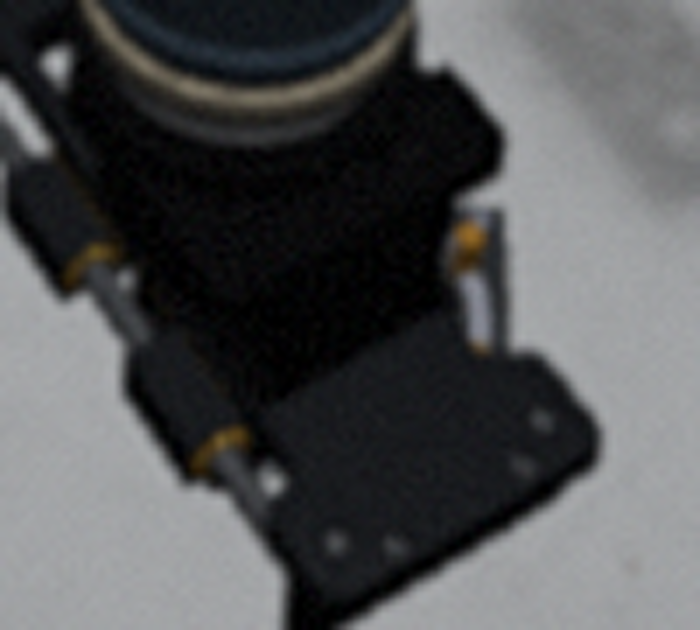

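>>> arm_command(targets=[[0, 0, 0, 0, 4], [0, 0, -4, 0, 8.7], [0.5, 3, -9, 0.18, 8.7], [1, 8, -13, 0.36, 8.7], [1.5, 14, -15, 0.54, 8.7]])

```text
time: 4.05
position: [0.5184, -0.0494, 0.1868]
tool_rot: [0.437, 0.899, 0.001, 0.003]
ft_force: [1.9, -0.7, -0.3]
grip_width: 0.0698
```

Run:
```python
from h import *
s=shot("scene","s4"); crop(s,270,245,100,90,7,"s4c")
o=robot.get_obs(); print(o["time"],o["position"],np.degrees(th(o)),o["grip_width"],o["ft_force"])
print(to([.575,.16,.22],np.radians(8)))
```

```text
4.1 [ 0.52012431 -0.04299195  0.18837023] 38.038509029914046 0.07389799315450236 [0.50348605 4.32033737 0.85006088]
[12.6  16.86 -3.06  0.52]
```

View pics/s4c.png

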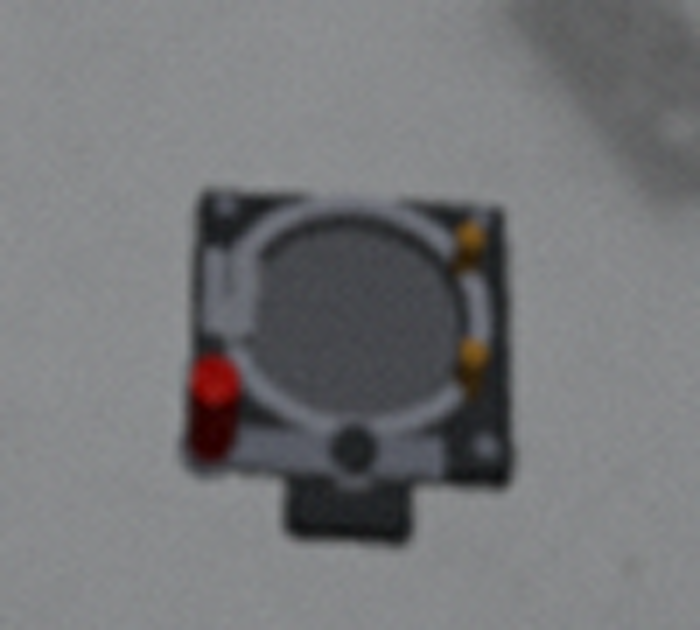

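>>> arm_command(targets=[[3.5, 5, -1.5, 0.17, 8.7], [7, 10, -3, 0.35, 8.7], [10.5, 14, -3, 0.52, 8.7], [12.6, 16.9, -3, 0.52, 8.7], [12.6, 16.9, -3, 0.52, 8.7]])

```text
time: 4.72
position: [0.5703, 0.1568, 0.2139]
tool_rot: [0.649, 0.761, 0.001, 0.0]
ft_force: [-0.4, -0.4, -1.7]
grip_width: 0.0869
```

Run:
```python
from h import *
s=shot("wrist","w5"); shot("scene","s5")
o=robot.get_obs(); print(o["time"],o["position"],np.degrees(th(o)),o["grip_width"],o["ft_force"])
```

```text
4.825 [0.56957789 0.15400526 0.21359628] 8.909087926669843 0.08699841589371919 [ 0.40158384 -0.05320305  0.7410362 ]
```

View pics/w5.png

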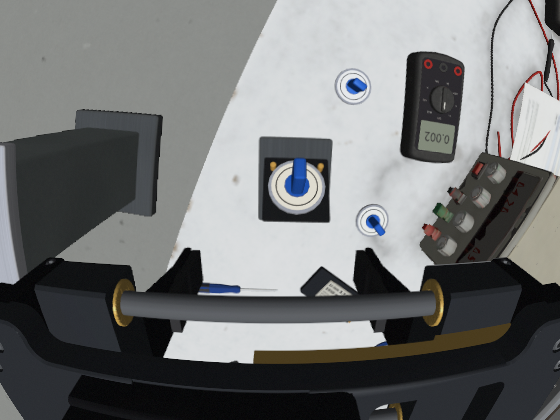

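Run:
```python
from h import *
s=load("w5"); crop(s,245,125,100,105,6,"w5c")
```

```text
(no output)
```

View pics/w5c.png

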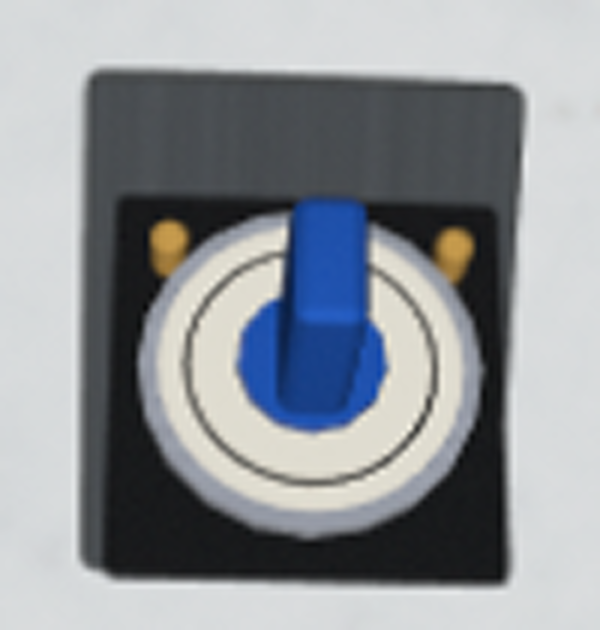

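Run:
```python
from h import *
s=load("w5")
f=lambda L:[(245+(u+.5)/6-.5,125+(v+.5)/6-.5) for u,v in L]
ang=lambda P:np.degrees(np.arctan2(P[1,1]-P[0,1],P[1,0]-P[0,0])).round(2)
for z in(.006,): 
    P=onz(s,f([(92,72),(522,85)]),z); print("base top edge",P,ang(P),np.linalg.norm(P[0]-P[1]))
P=dep(s,f([(168,237),(456,243)])); print("pins",P,ang(P))
P=dep(s,f([(120,575),(500,580)])); print("face upper edge",P,ang(P),)
T=dep(s,f([(331,262),(331,240),(331,290),(310,262),(350,262)])); print("fin top",T)
D=dep(s,f([(170,370),(455,370),(313,500),(200,450),(430,450),(220,280),(420,280)])); print("disc face",D)
c=D.mean(0); n=np.linalg.svd(D-c)[2][2]; n*=np.sign(n[2]); print("normal",n,np.degrees(np.arccos(n[2])),np.degrees(np.arctan2(n[1],n[0])))
# axis from fin top centre
t=T[0]; print("grip pt", t-.020*n, "origin",t-.05*n)
# disc outline centre: rays at left/right/bottom extremes of upper face
```

```text
base top edge [[0.54295467 0.20748028 0.006     ]
 [0.62398342 0.21862943 0.006     ]] 7.83 0.08179218810425583
pins [[0.56165621 0.18375902 0.03952753]
 [0.61148409 0.19109025 0.04044124]] 8.37
face upper edge [[0.56222745 0.12910477 0.0631314 ]
 [0.62640136 0.13871599 0.06417705]] 8.52
fin top [[0.58595944 0.1914599  0.08563585]
 [0.58559154 0.19444919 0.08340268]
 [0.58636751 0.18780372 0.08900253]
 [0.58274866 0.19107804 0.08647221]
 [0.58884897 0.19186281 0.08519856]]
disc face [[0.56546767 0.16242263 0.0489163 ]
 [0.61401463 0.17052272 0.04971887]
 [0.5924049  0.14711901 0.06214977]
 [0.5723862  0.15171626 0.05841841]
 [0.61124293 0.15751304 0.05676473]
 [0.57193613 0.17720596 0.03714716]
 [0.60660578 0.1833216  0.03919924]]
normal [-0.10264573  0.58340475  0.80566913] 36.325073285744764 99.97863744751258
grip pt [0.58801235 0.17979181 0.06952247] origin [0.59109172 0.16228967 0.04535239]
```

Run:
```python
from h import *
o=robot.get_obs(); print(o["time"],o["position"],np.degrees(th(o)))
print(to([.5872,.1829,.0545],np.radians(8.2)))
# cross-check fin top via scene
s=load("s5"); print(proj(s,[[.586,.1915,.0857],[.5872,.1829,.0733]])); crop(s,160,150,100,80,7,"s5c")
```

```text
4.825 [0.56957789 0.15400526 0.21359628] 8.909087926669843
[2.590e+00 2.200e+00 1.591e+01 1.000e-02]
[[192.54639671 166.8294694 ]
 [196.55249312 172.18497487]]
```

View pics/s5c.png

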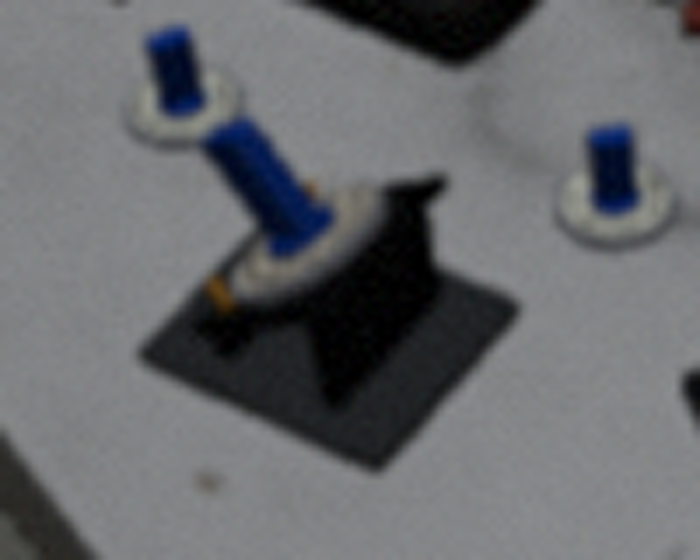

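Run:
```python
from h import *
s=load("s5");w=load("w5")
print(tri(w,[(300.2,168.7)],s,[(193.3,168.8)]))
def mask(s,x0,y0,w_,h_):
    hsv=cv2.cvtColor(s["p"],cv2.COLOR_RGB2HSV); m=((abs(hsv[:,:,0].astype(int)-110)<14)&(hsv[:,:,1]>130)); r=np.zeros_like(m); r[y0:y0+h_,x0:x0+w_]=m[y0:y0+h_,x0:x0+w_]; return r
# test the cell posts across views w1/scene0
print(proj(load("scene0"),[[.5739,-.2008,.036],[.5444,-.2206,.036],[.5417,-.185,.012]]), proj(s,[[.543,.2075,.006],[.624,.2186,.006]]))
```

```text
[[0.58659483 0.19041774 0.08006173 0.0008931 ]]
[[337.59318253 276.19671939]
 [338.11257205 292.77527838]
 [320.40050258 289.8197575 ]] [[179.82573075 198.93156542]
 [201.02484003 177.08067723]]
```

>>> arm_command(targets=[[1.3, 1.1, 3, 0.01, 5], [2.6, 2.2, 7, 0.01, 5], [2.6, 2.2, 11.5, 0.01, 5], [2.6, 2.2, 14, 0.01, 5], [2.6, 2.2, 14, 0.01, 5]])

```text
time: 5.45
position: [0.5858, 0.1813, 0.0718]
tool_rot: [0.655, 0.756, -0.002, -0.002]
ft_force: [-0.9, 0.4, -0.0]
grip_width: 0.0516
```

Run:
```python
from h import *
s=shot("wrist","w6"); shot("side","d6")
o=robot.get_obs(); print(o["time"],o["position"],np.degrees(th(o)),o["grip_width"],o["ft_force"])
print(to([.5872,.1829,.0545],np.radians(8.2)))
```

```text
5.55 [0.58833843 0.18211727 0.07461157] 8.170590269052015 0.05081763140973618 [ 0.65426729 -0.65584395  1.01070753]
[ 0.09 -0.1   2.01 -0.  ]
```

View pics/w6.png

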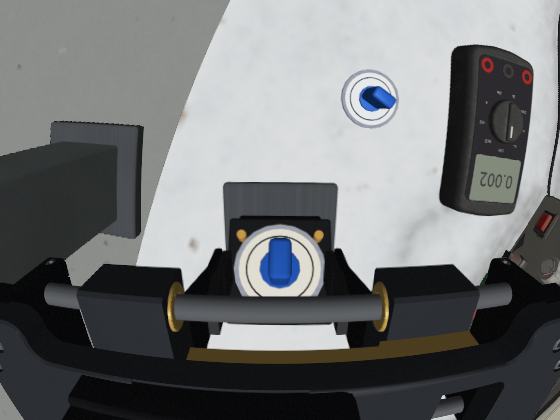

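Run:
```python
from h import *
s=load("w6"); crop(s,215,180,130,120,6,"w6c")
print(dep(s,[(281,245),(281,255),(281,263),(277,252),(286,252)]))
```

```text
[[0.5858485  0.19760105 0.08055869]
 [0.58644165 0.1934648  0.08377166]
 [0.58689446 0.19030227 0.08652504]
 [0.58420281 0.19469913 0.08345192]
 [0.58866838 0.19571211 0.08424019]]
```

View pics/w6c.png

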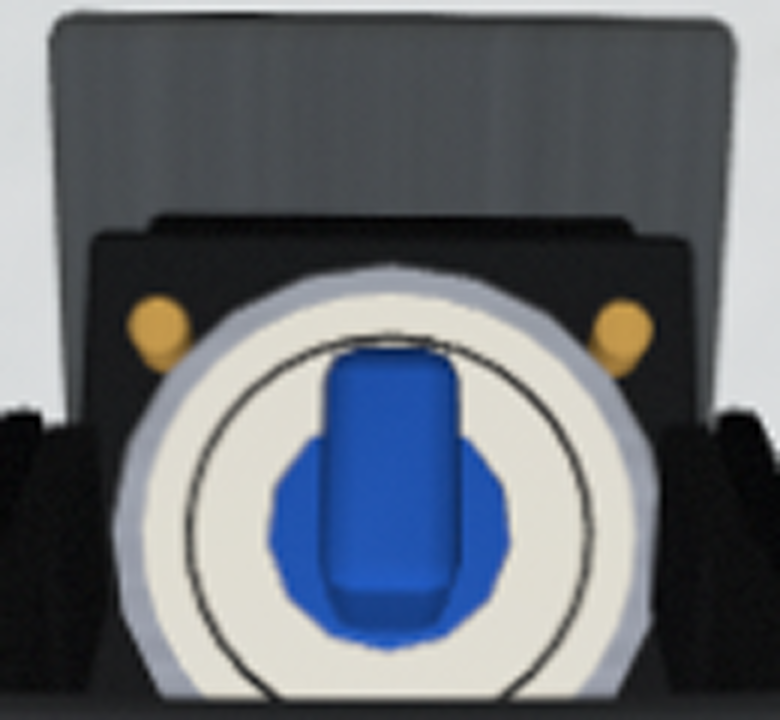

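>>> arm_command(targets=[[0.1, -0.1, 1, 0, 5], [0.12, -0.1, 2.0, 0, 1], [0.12, -0.1, 2.0, 0, 1], [0.12, -0.1, 2.0, 0, 1], [0.12, -0.1, 2.0, 0, 1]], newtons=8)

```text
time: 6.18
position: [0.5868, 0.1845, 0.0543]
tool_rot: [0.654, 0.756, 0.0, 0.0]
ft_force: [0.1, -0.4, -0.9]
grip_width: 0.0179
```

>>> arm_command(targets=[[0, 0, 0, 0, 1], [0, 0, 0, 0, 1], [0, 0, 0, 0, 1]], newtons=30)

```text
time: 6.55
position: [0.5864, 0.1844, 0.0542]
tool_rot: [0.654, 0.756, -0.0, -0.0]
ft_force: [-1.0, 0.3, 2.6]
grip_width: 0.0118
```

Run:
```python
from h import *
s=shot("wrist","w7")
o=robot.get_obs(); print(o["time"],o["position"],np.degrees(th(o)),o["grip_width"],o["ft_force"])
```

```text
6.6 [0.58634295 0.1844519  0.05419277] 8.245879241774423 0.01190933465477714 [-0.29513725 -0.00937002  2.14042645]
```

View pics/w7.png

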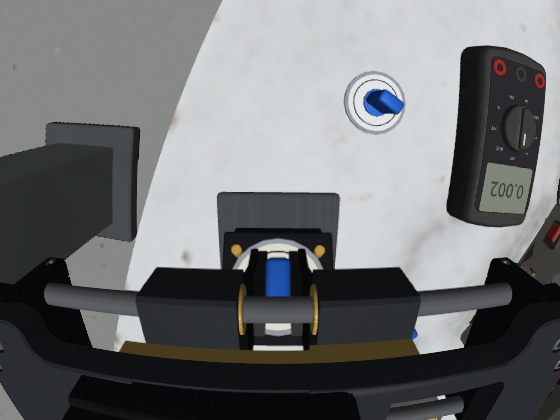

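>>> arm_command(targets=[[0, 0, -0.5, 0, 1], [0, 0, -2, 0, 1], [0, 0, -5, 0, 1], [0, 0, -8, 0, 1], [-3, 0, -10, 0, 1]], newtons=30)

```text
time: 7.22
position: [0.5916, 0.1561, 0.1566]
tool_rot: [0.653, 0.757, 0.001, 0.001]
ft_force: [-0.5, -0.0, -1.8]
grip_width: 0.0121
```

Run:
```python
from h import *
o=robot.get_obs(); print(o["time"],o["position"],np.degrees(th(o)),o["grip_width"],o["ft_force"])
s=shot("scene","s8"); crop(s,140,70,150,120,5,"s8c");s=shot("side","d8"); crop(s,220,120,120,100,6,"d8c")
x=np.array([.555,-.832]);c=np.array([.542,-.185])
print(to([*(c-.0176*x),.12],np.radians(33.7)))
```

```text
7.225 [0.59159838 0.15606892 0.15664432] 8.432313654974601 0.01207250271532587 [-0.45340992 -0.02239687 -1.83179889]
[-31.11 -10.7    3.75  -0.45]
```

View pics/s8c.png

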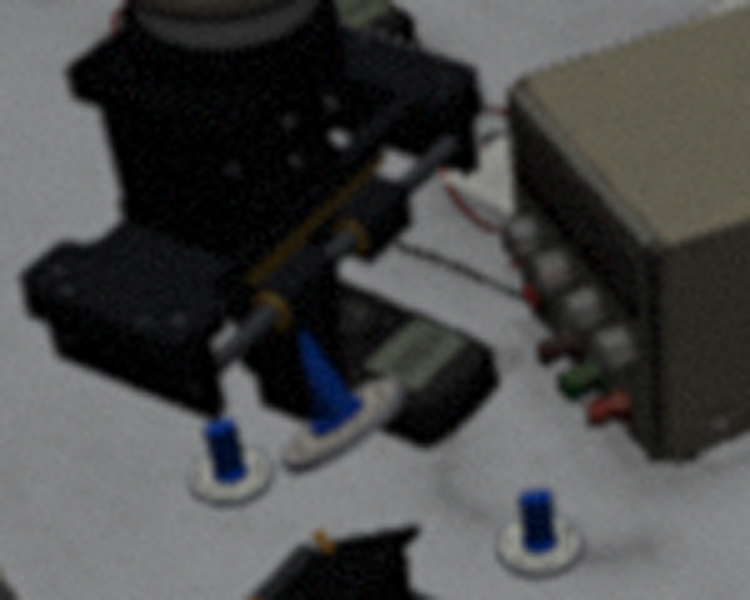

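View pics/d8c.png

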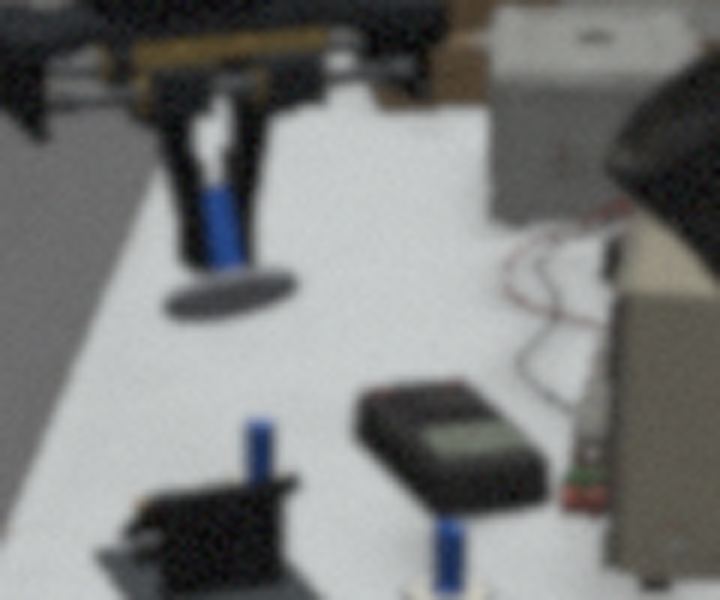

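>>> arm_command(targets=[[-4, -1.4, 0, -0.09, 1], [-9, -3, 0, -0.18, 1], [-14, -4.8, 0, -0.27, 1], [-19, -6.5, 0, -0.36, 1], [-24, -8.2, 0, -0.45, 1]], newtons=30)

```text
time: 7.95
position: [0.5438, -0.0957, 0.1541]
tool_rot: [0.468, 0.884, 0.0, 0.0]
ft_force: [0.2, 0.4, -1.4]
grip_width: 0.0118
```

Run:
```python
from h import *
o=robot.get_obs(); print(o["time"],o["position"],np.degrees(th(o)),o["grip_width"],o["ft_force"])
s=shot("wrist","w9")
x=np.array([.555,-.832]);c=np.array([.542,-.185])
print(to([*(c-.0176*x),.1],np.radians(33.7)))
```

```text
7.95 [ 0.5437547  -0.09572306  0.15408816] 34.21394746033651 0.011758212032451741 [ 0.24718451  0.41676013 -1.36445629]
[-4.97 -4.73  5.45  0.01]
```

View pics/w9.png

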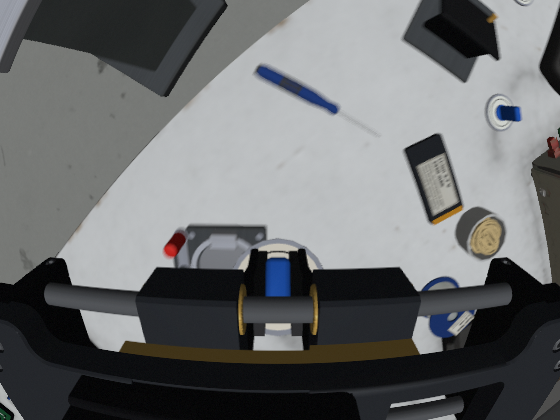

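>>> arm_command(targets=[[-2.5, -2.4, 1, 0.01, 1], [-5, -4.7, 2.5, 0.01, 1], [-5, -4.7, 5, 0.01, 1], [-5, -4.7, 6.5, 0.01, 1], [-5, -4.7, 6.5, 0.01, 1]], newtons=30)

```text
time: 8.62
position: [0.5324, -0.1612, 0.0879]
tool_rot: [0.473, 0.881, 0.0, -0.002]
ft_force: [0.5, -0.4, -0.9]
grip_width: 0.0117
```

Run:
```python
from h import *
o=robot.get_obs(); print(o["time"],o["position"],np.degrees(th(o)),o["grip_width"],o["ft_force"])
s=shot("wrist","w10"); crop(s,190,170,170,110,4.5,"w10c"); s=shot("side","d10"); crop(s,200,210,130,110,6,"d10c"); s=shot("scene","s10"); crop(s,260,200,130,120,5,"s10c")
```

```text
8.625 [ 0.53240278 -0.16123767  0.08788438] 33.492068127397246 0.011667068786431799 [ 0.46177346 -0.40567095 -0.89662192]
```

View pics/w10c.png

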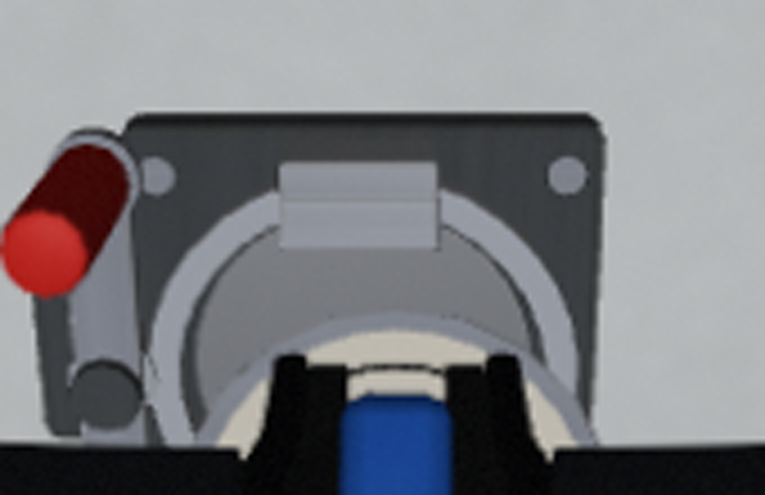

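View pics/d10c.png

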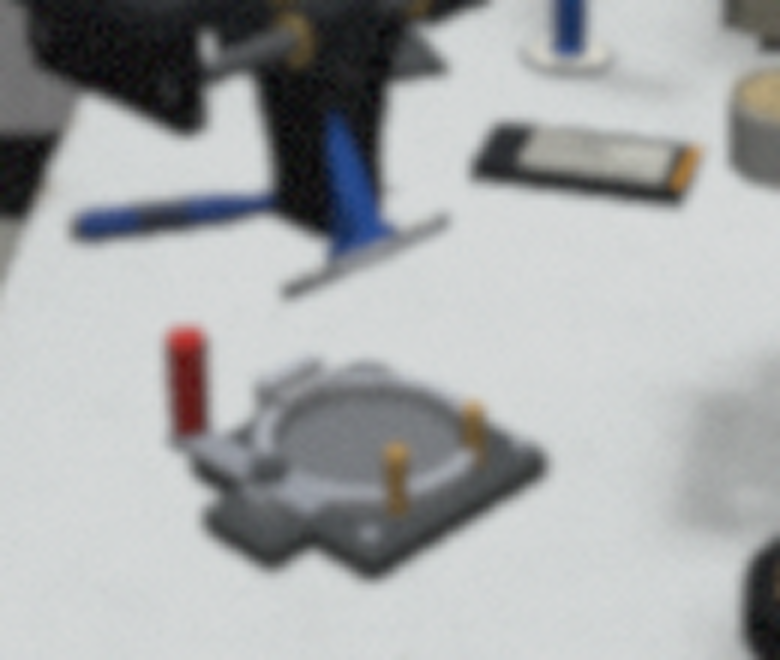

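View pics/s10c.png

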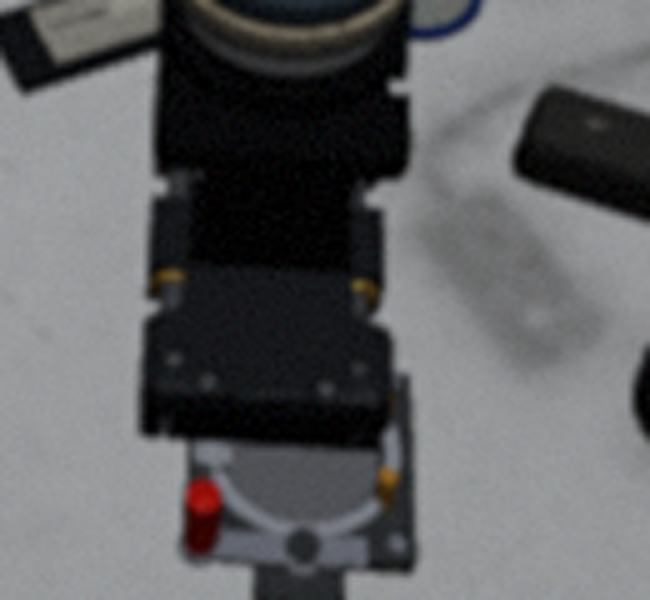

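```bash
cat > cell.py <<'E'
from h import *
C=np.array([.542,-.185]); A=np.radians(33.7); X=np.array([np.sin(A),-np.cos(A)]); Y=np.array([np.cos(A),np.sin(A)])
def cf(P):
    P=np.atleast_2d(P); d=P[:,:2]-C; return np.c_[d@X,d@Y,P[:,2]-.012]*1000
def world(x,y,z): return [*(C+(x*X+y*Y)/1000),z/1000+.012]
E
python3 - <<'E'
from cell import *
s=load("w10"); f=lambda L:[(190+(u+.5)/4.5-.5,170+(v+.5)/4.5-.5) for u,v in L]
np.set_printoptions(suppress=True,precision=1)
print("claw tip",cf(onz(s,f([(280,248),(438,248)]),.0236)))
print("claw back top",cf(onz(s,f([(280,162),(438,162)]),.028)))
print("plate corner top",cf(onz(s,f([(130,115),(600,115)]),.012)))
print("rivets",cf(onz(s,f([(156,176),(567,176)]),.012)))
D=dep(s,f([(396,318),(396,345),(340,345),(450,345),(250,430),(545,420),(420,385)])); print("disc pts",cf(D))
D=D[1:]; n=np.linalg.svd(D-D.mean(0))[2][2]; n*=np.sign(n[2]); print(np.degrees(np.arccos(n[2])),np.degrees(np.arctan2(n[1],n[0])))
print("fin",cf(dep(s,f([(396,410),(350,410),(445,410)]))))
o=robot.get_obs(); print("tcp",cf(o["position"]))
E
```

```text
claw tip [[-25.8 -13.7  11.6]
 [-25.7  12.3  11.6]]
claw back top [[-41.9 -13.   16. ]
 [-41.8  12.1  16. ]]
plate corner top [[-45.6 -39.8   0. ]
 [-45.3  40.1   0. ]]
rivets [[-34.7 -35.8   0. ]
 [-34.5  34.7   0. ]]
disc pts [[-30.5   5.4  53. ]
 [-27.2   5.4  54.9]
 [-27.9  -2.2  56.4]
 [-27.7  12.8  56. ]
 [-17.9 -14.3  62.3]
 [-18.8  25.6  61.4]
 [-23.1   8.7  58.9]]
33.54712605317064 122.87384982124506
fin [[-40.5   5.5 101.9]
 [-40.1   0.7 101.2]
 [-40.1  10.6 101.2]]
tcp [[-23.6   6.   77.7]]
```

>>> arm_command(targets=[[0, 0, 1, 0, 1], [0, 0, 1, 0, 1]])

```text
time: 9.02
position: [0.5329, -0.162, 0.0786]
tool_rot: [0.473, 0.881, 0.0, -0.001]
ft_force: [0.1, -0.6, -1.6]
grip_width: 0.0121
```

Run:
```python
from cell import *
o=robot.get_obs(); print("tcp",cf(o["position"]),np.degrees(th(o)),o["time"],o["joint_velocities"].round(3))
print(to(world(-16,-.5,52),A))
```

```text
tcp [[-24.2248203    5.19430331  66.60071271]] 33.4822306297667 9.025 [-0.002 -0.006 -0.006 -0.001  0.007  0.002]
[-0.83 -0.57  1.46 -0.  ]
```

>>> arm_command(targets=[[-0.4, -0.3, 0, 0, 1], [-0.83, -0.57, 0.7, 0, 1], [-0.83, -0.57, 1.4, 0, 1], [-0.83, -0.57, 1.4, 0, 1]])

```text
time: 9.52
position: [0.5324, -0.1723, 0.0641]
tool_rot: [0.474, 0.881, 0.0, -0.001]
ft_force: [-1.0, 0.3, -0.7]
grip_width: 0.0116
```

Run:
```python
from cell import *
np.set_printoptions(suppress=True,precision=2)
s=shot("wrist","w11"); crop(s,190,170,170,110,4.5,"w11c"); d=shot("side","d11"); crop(d,200,230,130,100,6,"d11c")
o=robot.get_obs(); print("tcp",cf(o["position"]),np.degrees(th(o)),o["time"],o["ft_force"])
print(to(world(-15.5,-.5,30),A))
```

```text
tcp [[-15.63  -0.57  52.69]] 33.45970950960938 9.625 [ 0.5  -0.15 -0.48]
[-0.01  0.01  2.27 -0.  ]
```

View pics/w11c.png

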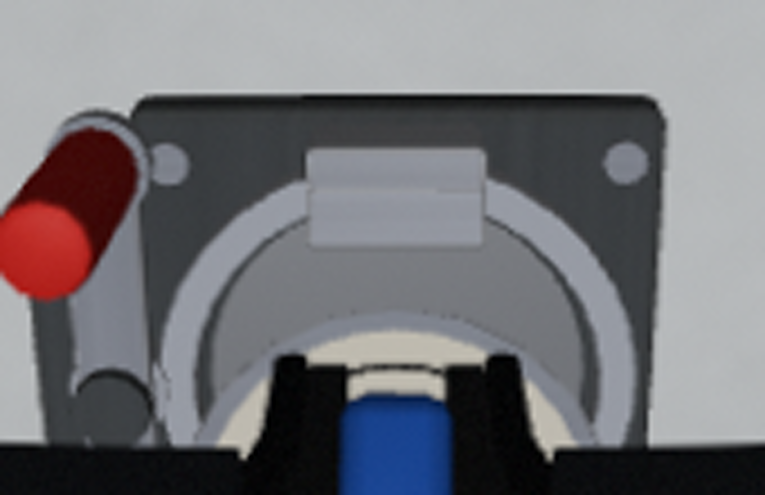

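View pics/d11c.png

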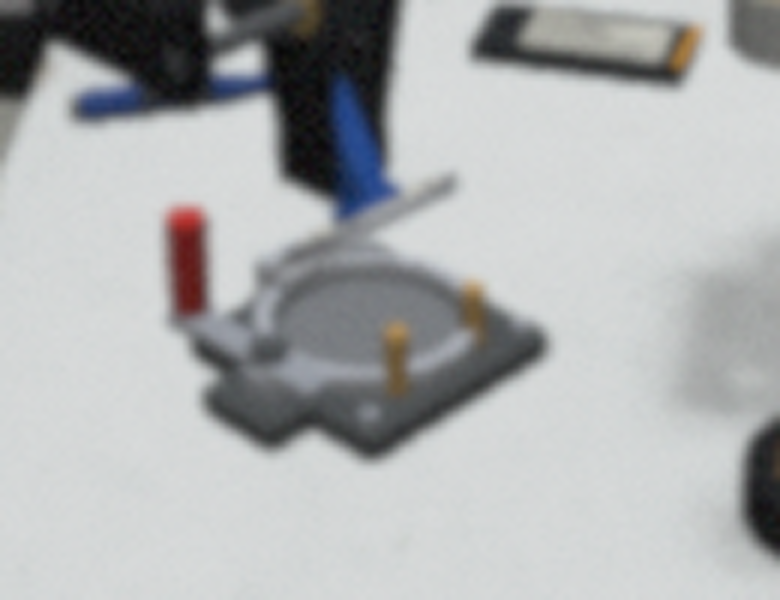

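Run:
```python
from cell import *
np.set_printoptions(suppress=True,precision=2)
s=load("w11"); f=lambda L:[(190+(u+.5)/4.5-.5,170+(v+.5)/4.5-.5) for u,v in L]
print("claw tip",cf(onz(s,f([(309,246),(484,246)]),.0236)))
print(cf(dep(s,f([(396,316),(396,325),(396,345),(396,310)]))), cf(onz(s,f([(396,312)]),.012+.0297)))
for i in range(1,3):
    pass
C_,d=rays(s,f([(396,313)])); print(cf(C_),)
```

```text
claw tip [[-25.5  -13.51  11.6 ]
 [-25.38  12.32  11.6 ]]
[[-21.81  -0.69  29.7 ]
 [-20.61  -0.7   30.03]
 [-18.64  -0.71  32.36]
 [-22.32  -0.69  28.79]] [[-22.4   -0.69  29.7 ]]
[[-98.75  -0.4  214.6 ]]
```

>>> arm_command(targets=[[0, 0, 0.8, 0, 1], [0, 0, 1.6, 0, 1], [0, 0, 2.2, 0, 1], [0, 0, 2.2, 0, 1]])

```text
time: 10.12
position: [0.5326, -0.1721, 0.0422]
tool_rot: [0.474, 0.881, 0.0, -0.001]
ft_force: [0.2, 0.2, -1.1]
grip_width: 0.0114
```

Run:
```python
from cell import *
np.set_printoptions(suppress=True,precision=2)
s=shot("wrist","w12"); crop(s,190,170,170,110,4.5,"w12c")
o=robot.get_obs(); print("tcp",cf(o["position"]),np.degrees(th(o)),o["time"],o["ft_force"],o["grip_width"])
```

```text
tcp [[-15.62  -0.57  30.6 ]] 33.46589742664751 10.175 [-0.22  0.19 -1.18] 0.011656939907955926
```

View pics/w12c.png

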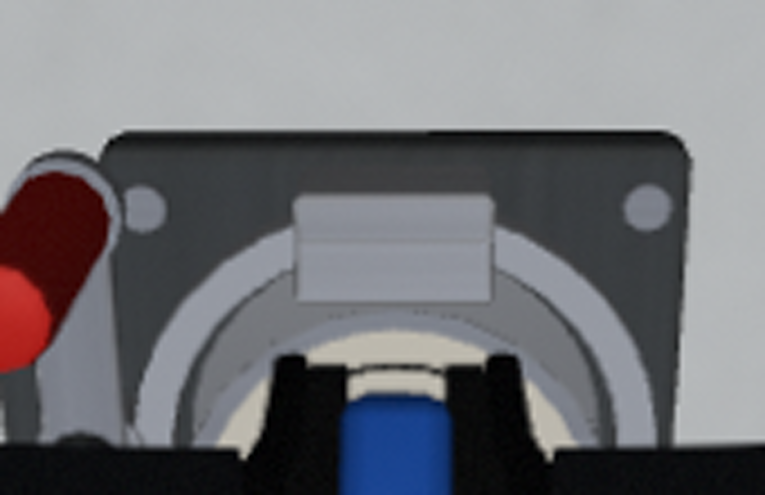

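>>> arm_command(targets=[[0, 0, 0.2, 0, 1], [0.3, 0, 0.2, 0, 1], [0.6, 0, 0.2, 0, 1], [0.6, 0, 0.2, 0, 1]])

```text
time: 10.68
position: [0.5295, -0.167, 0.0411]
tool_rot: [0.473, 0.881, 0.0, -0.0]
ft_force: [-0.7, -0.6, -1.4]
grip_width: 0.0118
```

Run:
```python
from cell import *
np.set_printoptions(suppress=True,precision=2)
s=shot("wrist","w13"); crop(s,190,170,170,110,4.5,"w13c"); d=shot("side","d13"); crop(d,200,230,130,100,6,"d13c")
o=robot.get_obs(); print("tcp",cf(o["position"]),np.degrees(th(o)),o["time"],o["ft_force"],o["grip_width"])
```

```text
tcp [[-21.39  -0.36  29.12]] 33.47022935254385 10.775 [-0.17  0.04 -0.66] 0.011712834760394229
```

View pics/w13c.png

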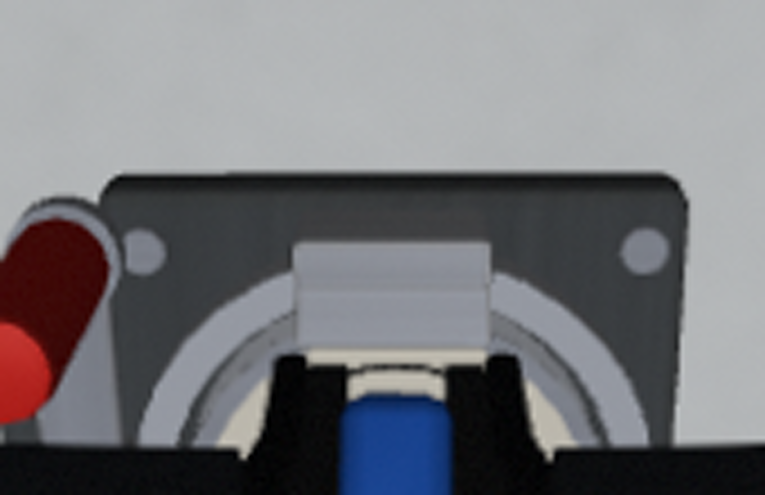

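View pics/d13c.png

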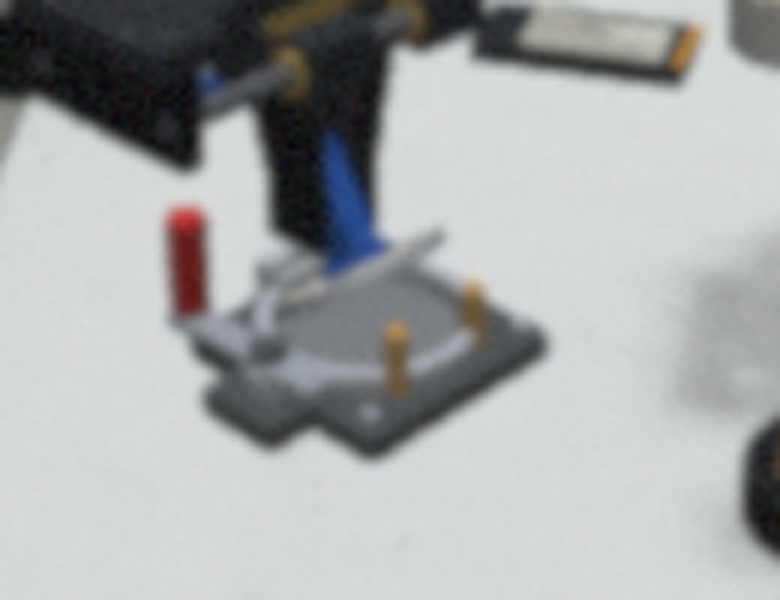

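>>> arm_command(targets=[[0.15, 0, 0.05, 0, 1], [0.3, 0, 0.1, 0, 1], [0.3, 0, 0.1, 0, 1]])

```text
time: 11.15
position: [0.5281, -0.165, 0.04]
tool_rot: [0.474, 0.881, -0.0, 0.0]
ft_force: [-0.1, 0.0, -0.9]
grip_width: 0.0117
```

Run:
```python
from cell import *
np.set_printoptions(suppress=True,precision=2)
o=robot.get_obs(); print("tcp",cf(o["position"]),np.degrees(th(o)),o["time"],o["ft_force"],o["grip_width"])
R=Ro.from_quat(o["tool_rot"]).as_matrix(); print("F tool",R.T@o["ft_force"])
for ph in (33.5,28,22,16,10,5,2,0):
    p=np.radians(ph); B=np.array([-28.6-1.2*(1-ph/34),0.5]); h=35.8;a=29.2
    G=B+[a*np.cos(p)-h*np.sin(p),a*np.sin(p)+h*np.cos(p)]; print(ph,G-[0,19],"dx,dz cm",(-(G[0]-cf(o["position"])[0,0])/10).round(2),(-(G[1]-19-cf(o["position"])[0,2])/10).round(2))
```

```text
tcp [[-24.33  -0.43  28.01]] 33.471171890203834 11.15 [-0.15  0.   -0.93] 0.011740906989978334
F tool [ 0.09 -0.12  0.93]
33.5 [-24.03  27.47] dx,dz cm -0.03 0.05
28 [-19.84  26.82] dx,dz cm -0.45 0.12
22 [-15.36  25.63] dx,dz cm -0.9 0.24
16 [-11.03  23.96] dx,dz cm -1.33 0.4
10 [-6.91 21.83] dx,dz cm -1.74 0.62
5 [-3.65 19.71] dx,dz cm -2.07 0.83
2 [-1.8 18.3] dx,dz cm -2.25 0.97
0 [-0.6 17.3] dx,dz cm -2.37 1.07
```

>>> arm_command(targets=[[0, 0, 0, 0, 1], [-0.2, 0, 0.07, 0, 1], [-0.45, 0, 0.12, 0, 1], [-0.45, 0, 0.12, 0, 1]], newtons=4)

```text
time: 11.65
position: [0.5308, -0.1689, 0.0388]
tool_rot: [0.474, 0.881, -0.0, 0.0]
ft_force: [0.4, -0.2, 0.1]
grip_width: 0.0122
```

Run:
```python
from cell import *
np.set_printoptions(suppress=True,precision=2)
s=shot("wrist","w14"); crop(s,190,170,170,110,4.5,"w14c"); d=shot("side","d14"); crop(d,200,230,130,100,6,"d14c")
o=robot.get_obs(); print("tcp",cf(o["position"]),np.degrees(th(o)),o["time"],o["grip_width"])
R=Ro.from_quat(o["tool_rot"]).as_matrix(); print("F tool",R.T@o["ft_force"])
```

```text
tcp [[-19.67  -0.42  26.79]] 33.461062290737196 11.75 0.011920478932673454
F tool [-0.64  0.33  0.32]
```

View pics/w14c.png

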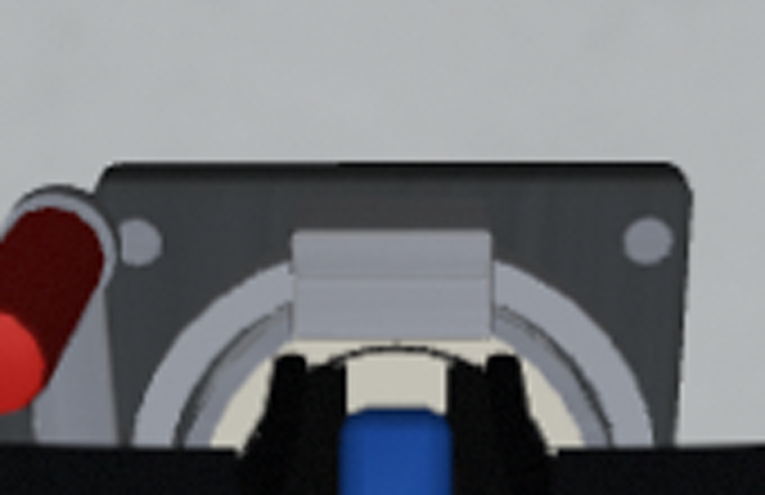

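View pics/d14c.png

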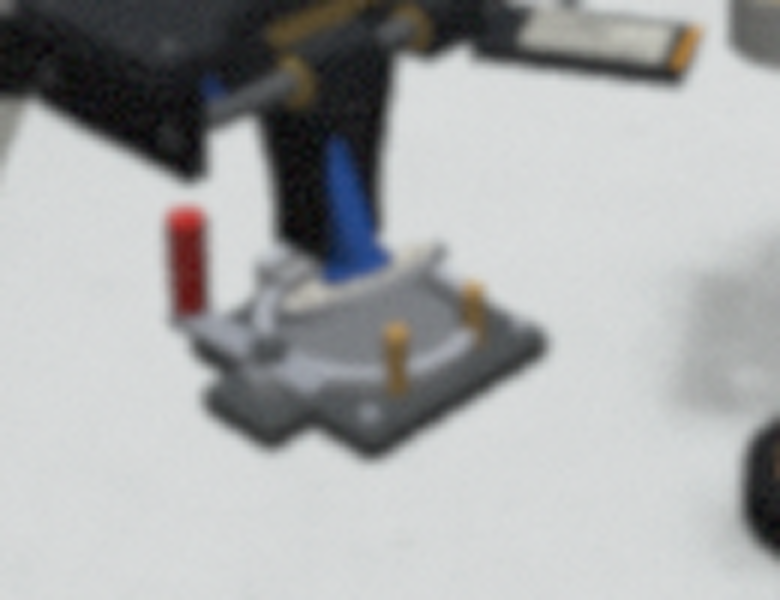

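>>> arm_command(targets=[[-0.22, 0, 0.05, 0, 1], [-0.45, 0, 0.12, 0, 1], [-0.66, 0, 0.19, 0, 1], [-0.88, 0, 0.27, 0, 1], [-0.88, 0, 0.27, 0, 1]], newtons=4)

```text
time: 12.38
position: [0.5356, -0.1763, 0.036]
tool_rot: [0.474, 0.881, -0.0, 0.0]
ft_force: [0.0, -0.5, -0.4]
grip_width: 0.0118
```

Run:
```python
from cell import *
np.set_printoptions(suppress=True,precision=2)
s=shot("wrist","w15"); crop(s,190,170,170,110,4.5,"w15c"); d=shot("side","d15"); crop(d,200,230,130,100,6,"d15c")
o=robot.get_obs(); print("tcp",cf(o["position"]),np.degrees(th(o)),o["time"],o["grip_width"])
R=Ro.from_quat(o["tool_rot"]).as_matrix(); print("F tool",R.T@o["ft_force"])
```

```text
tcp [[-10.84  -0.48  24.07]] 33.463411060771726 12.475 0.011928574083290802
F tool [-0.11  0.69  0.28]
```

View pics/w15c.png

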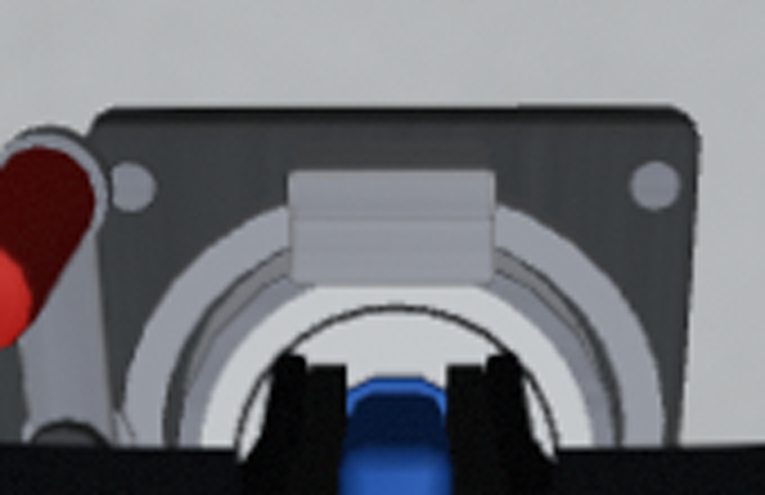

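View pics/d15c.png

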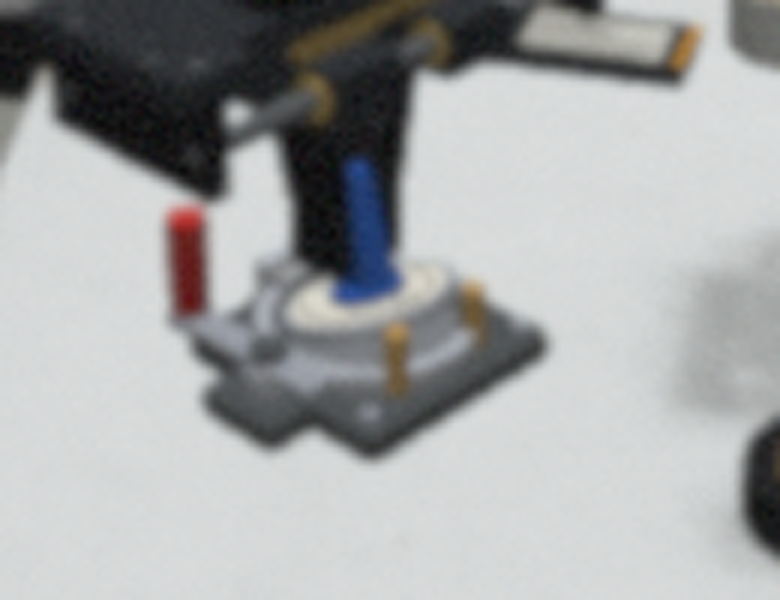

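>>> arm_command(targets=[[-0.2, 0, 0.1, 0, 1], [-0.4, 0, 0.2, 0, 1], [-0.57, 0, 0.3, 0, 1], [-0.72, 0, 0.4, 0, 1], [-0.72, 0, 0.4, 0, 1]], newtons=4)

```text
time: 13.1
position: [0.5392, -0.1821, 0.0319]
tool_rot: [0.474, 0.881, -0.0, -0.0]
ft_force: [-0.4, -0.5, -1.0]
grip_width: 0.0119
```

Run:
```python
from cell import *
np.set_printoptions(suppress=True,precision=2)
s=shot("wrist","w16"); crop(s,190,170,170,110,4.5,"w16c"); d=shot("side","d16"); crop(d,200,230,130,100,6,"d16c")
o=robot.get_obs(); print("tcp",cf(o["position"]),np.degrees(th(o)),o["time"],o["grip_width"])
R=Ro.from_quat(o["tool_rot"]).as_matrix(); print("F tool",R.T@o["ft_force"])
```

```text
tcp [[-3.95 -0.67 19.95]] 33.467817736442576 13.2 0.012076077279860297
F tool [-0.16 -0.11  1.71]
```

View pics/w16c.png

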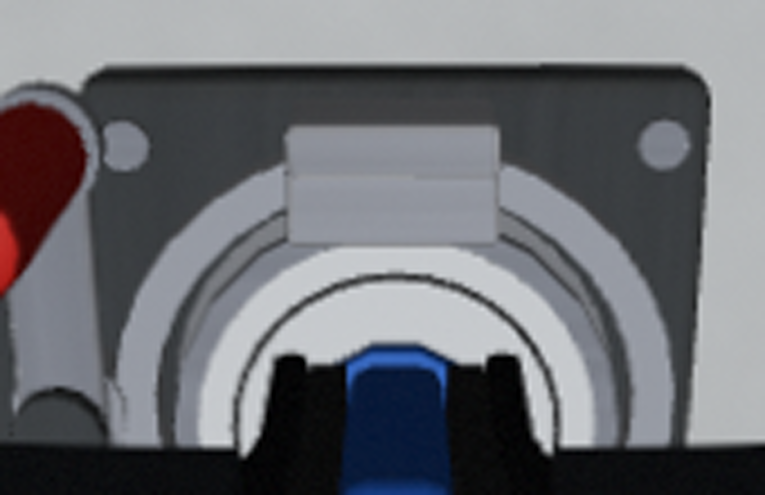

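View pics/d16c.png

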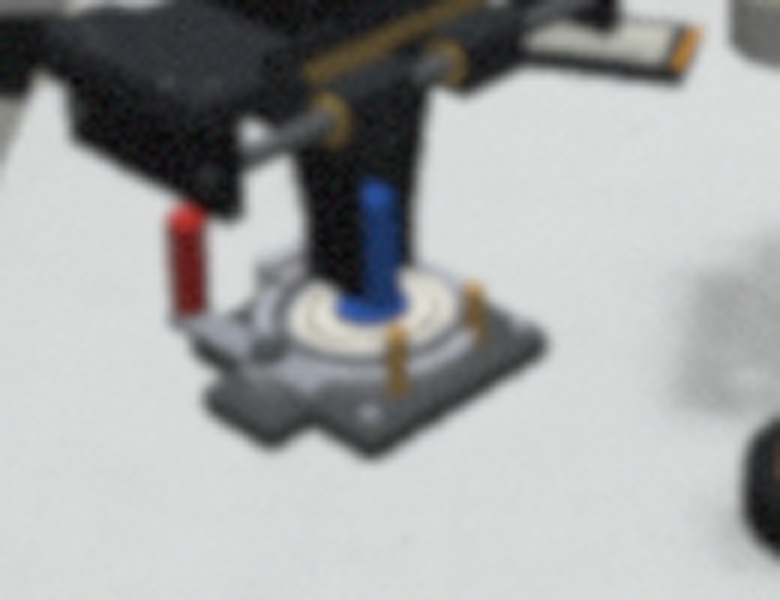

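>>> arm_command(targets=[[-0.15, 0, 0.1, 0, 1], [-0.28, 0, 0.2, 0, 1], [-0.33, 0, 0.24, 0, 1], [-0.33, 0, 0.24, 0, 1]], newtons=3)

```text
time: 13.7
position: [0.5408, -0.1846, 0.0295]
tool_rot: [0.474, 0.881, 0.0, -0.001]
ft_force: [-2.1, 1.3, 0.2]
grip_width: 0.0118
```

Run:
```python
from cell import *
np.set_printoptions(suppress=True,precision=2)
s=shot("wrist","w17"); crop(s,190,170,170,110,4.5,"w17c")
o=robot.get_obs(); print("tcp",cf(o["position"]),np.degrees(th(o)),o["time"],o["grip_width"])
R=Ro.from_quat(o["tool_rot"]).as_matrix(); print("F tool",R.T@o["ft_force"])
f=lambda L:[(190+(u+.5)/4.5-.5,170+(v+.5)/4.5-.5) for u,v in L]
P=dep(s,f([(396,260),(340,262),(450,262),(300,285),(490,285),(222,400),(575,400),(235,350),(560,350),(215,435),(580,435)])); print(cf(P))
c=P.mean(0); n=np.linalg.svd(P-c)[2][2]; n*=np.sign(n[2]); print(np.degrees(np.arccos(n[2])))
```

```text
tcp [[-1.05 -0.72 17.51]] 33.46494851062254 13.75 0.011918389183528747
F tool [ 2.01 -0.72  0.32]
[[-19.29  -0.42   6.46]
 [-18.87  -7.53   5.99]
 [-18.45   6.47   5.03]
 [-15.38 -12.76   5.07]
 [-15.17  11.66   4.78]
 [  0.83 -23.58   5.63]
 [  0.6   23.14   6.52]
 [ -6.56 -21.47   5.85]
 [ -6.11  21.01   5.25]
 [  5.64 -24.67   6.49]
 [  6.07  24.11   6.06]]
1.6301332179809458
```

View pics/w17c.png

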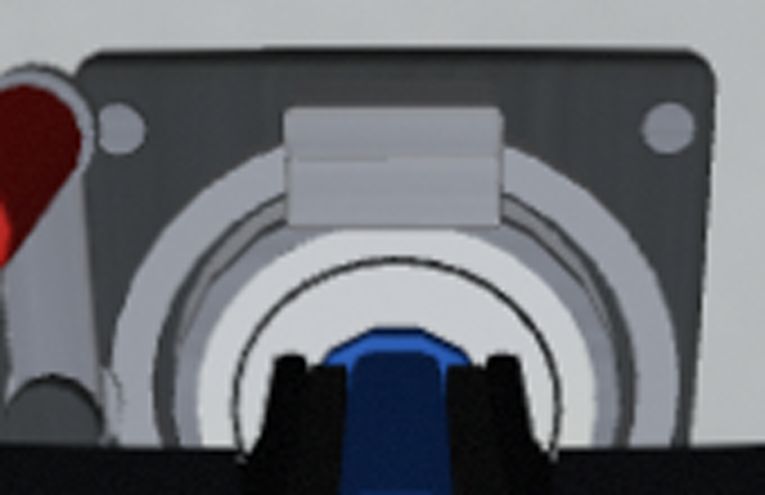

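>>> arm_command(targets=[[0.1, 0, 0.04, 0, 1], [0.1, 0, 0.06, 0, 1.8], [0.1, 0, 0.06, 0, 2.5], [0.1, 0, 0.06, 0, 3], [0.1, 0, 0.06, 0, 3]])

```text
time: 14.38
position: [0.5409, -0.1841, 0.0292]
tool_rot: [0.474, 0.881, -0.0, 0.0]
ft_force: [-0.4, 0.1, -0.7]
grip_width: 0.029
```

Run:
```python
from cell import *
np.set_printoptions(suppress=True,precision=2)
s=shot("wrist","w18"); crop(s,190,170,170,110,4.5,"w18c")
d=shot("side","d18"); crop(d,200,230,130,100,6,"d18c")
o=robot.get_obs(); print("tcp",cf(o["position"]),np.degrees(th(o)),o["time"],o["grip_width"])
R=Ro.from_quat(o["tool_rot"]).as_matrix(); print("F tool",R.T@o["ft_force"])
```

```text
tcp [[-1.53 -0.48 17.13]] 33.46577518963194 14.475 0.029680921252067168
F tool [-0.1  -0.04  0.75]
```

View pics/w18c.png

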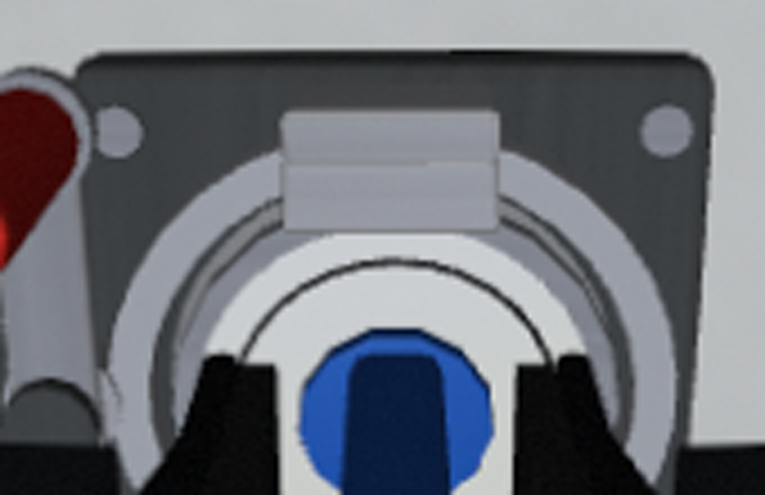

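View pics/d18c.png

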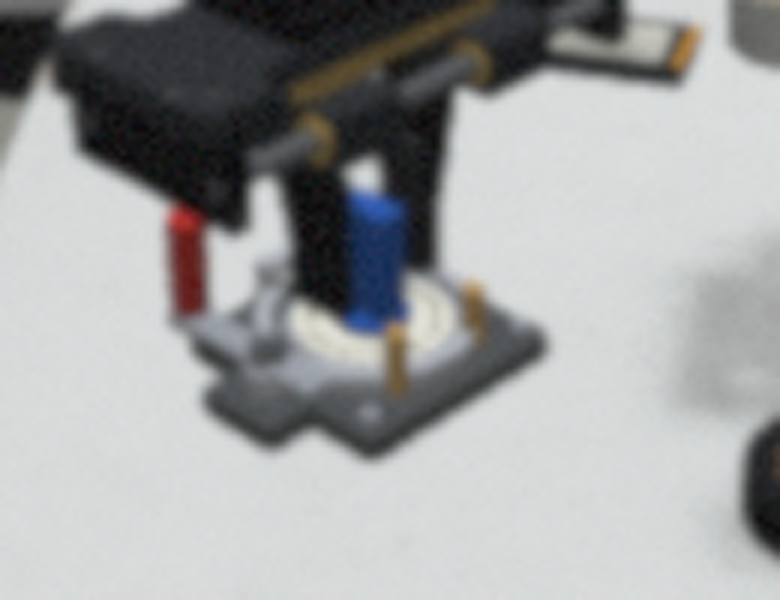

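>>> arm_command(targets=[[0, 0, -1, 0, 3], [0, 0, -4, 0, 3], [0, 0, -9, 0, 4], [1.5, 0, -14, 0, 5], [3, 0, -17, 0, 5]])

```text
time: 15.1
position: [0.5249, -0.1592, 0.2024]
tool_rot: [0.474, 0.881, 0.0, 0.002]
ft_force: [0.0, -0.3, 0.4]
grip_width: 0.0478
```

Run:
```python
from cell import *
np.set_printoptions(suppress=True,precision=2)
s=shot("wrist","w19"); crop(s,200,130,150,120,5,"w19c")
o=robot.get_obs(); print("tcp",cf(o["position"]),np.degrees(th(o)),o["time"],o["grip_width"])
```

```text
tcp [[-32.03   0.78 193.39]] 33.508678938766295 15.15 0.04862125187233722
```

View pics/w19c.png

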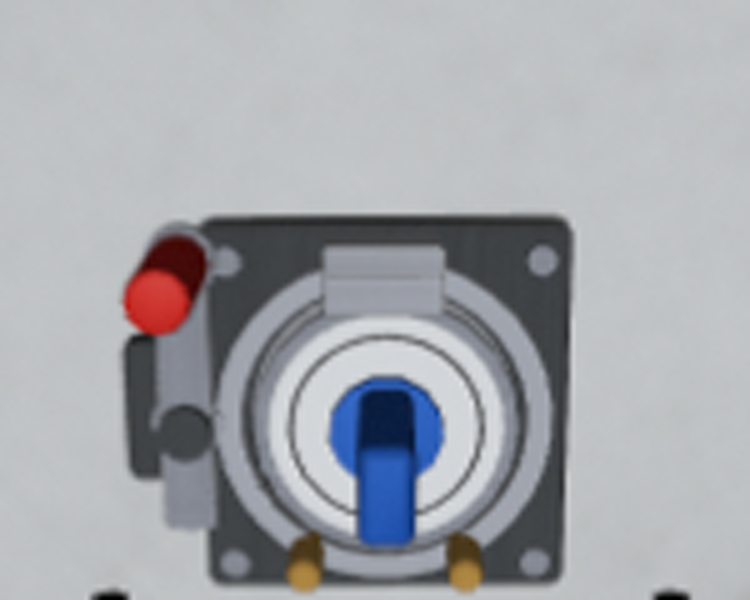

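Run:
```python
from cell import *
np.set_printoptions(suppress=True,precision=2)
s=load("w19"); f=lambda L:[(200+(u+.5)/5-.5,130+(v+.5)/5-.5) for u,v in L]
def circ(P):
    q=np.linalg.lstsq(np.c_[2*P,np.ones(len(P))],(P**2).sum(1),rcond=None)[0]; return q[:2],np.sqrt(q[2]+q[:2]@q[:2])
ring=f([(289,425),(484,425),(387,336),(320,358),(453,358),(325,495),(450,495)])
print("disc ring",circ(cf(onz(s,ring,.017))[:,:2]))
rim=f([(216,415),(552,415),(270,293),(498,293),(385,578),(255,530),(515,530)])
print("rim outer",circ(cf(onz(s,rim,.0185))[:,:2]))
print("rivets",cf(onz(s,f([(226,262),(543,261),(235,563),(535,563)]),.012)).mean(0))
P=dep(s,f([(300,350),(470,350),(387,328),(280,430),(495,430),(300,500),(475,500),(330,520),(450,518),(310,380),(465,380)]));c=P.mean(0); n=np.linalg.svd(P-c)[2][2]; n*=np.sign(n[2]); print(np.degrees(np.arccos(n[2])),cf(c),cf(P)[:,2])
P=dep(s,f([(222,420),(548,420),(280,295),(495,295),(385,567),(270,530),(510,525)])); print("rim z",cf(P)[:,2])
print("fin top",cf(onz(s,f([(386,497)]),.062)))
X0=onz(s,f([(158,302)]),.0595)[0]; print("red top",cf(X0),X0)
```

```text
disc ring (array([1.99, 0.01]), np.float64(21.826052213164765))
rim outer (array([ 0.44, -0.53]), np.float64(38.7081905041181))
rivets [ 1.13 -0.43  0.  ]
0.5310342167919674 [[1.58 0.19 5.95]] [5.22 5.05 5.87 6.04 6.35 6.9  6.   5.08 5.78 7.38 5.78]
rim z [ 7.39  7.08  1.69 -0.07  6.68  7.27  6.8 ]
fin top [[ 1.5  -0.19 50.  ]]
red top [[-38.22 -44.34  47.5 ]] [ 0.48 -0.18  0.06]
```

Run:
```python
from cell import *
o=robot.get_obs(); print(cf(o["position"]),o["time"]); print(to(world(-38.2,-44.2,85),np.radians(69)))
```

```text
[[-32.02674367   0.78055091 193.39421121]] 15.15
[ 0.67 -4.54 10.82 -0.62]
```

>>> arm_command(targets=[[0.3, -2, 2, -0.16, 5], [0.7, -4.5, 5, -0.32, 5], [0.7, -4.5, 8, -0.48, 5], [0.7, -4.5, 10.5, -0.62, 5], [0.7, -4.5, 10.5, -0.62, 5]])

```text
time: 15.78
position: [0.4815, -0.1773, 0.0929]
tool_rot: [0.183, 0.983, 0.001, -0.002]
ft_force: [0.1, 0.4, -0.0]
grip_width: 0.0497
```

Run:
```python
from cell import *
s=shot("wrist","w20")
o=robot.get_obs(); print(cf(o["position"]),o["time"],np.degrees(th(o))); print(to(world(-38.2,-44.2,25),np.radians(69)))
hsv=cv2.cvtColor(s["p"],cv2.COLOR_RGB2HSV)
m=(((hsv[:,:,0]<8)|(hsv[:,:,0]>172))&(hsv[:,:,1]>130)&(hsv[:,:,2]>170)).astype(np.uint8)
n,l,st,c=cv2.connectedComponentsWithStats(m); i=1+st[1:,4].argmax(); print(st[i],c[i],cf(onz(s,[c[i]],.0595)))
```

```text
[[-39.13819679 -45.57754706  81.89578867]] 15.825 68.84478104696545
[-0.16  0.06  5.69 -0.  ]
[269 237  18  17 242] [277.45041322 245.41735537] [[-37.66748695 -44.85679002  47.5       ]]
```

View pics/w20.png

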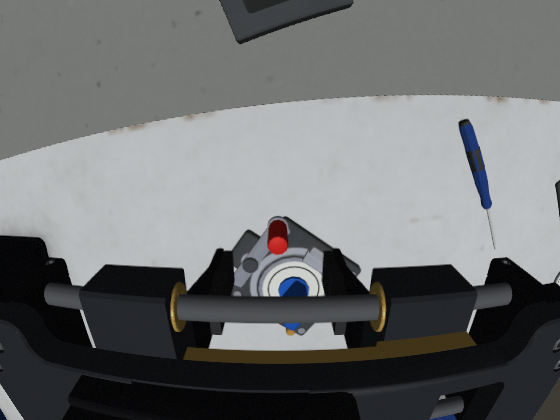

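>>> arm_command(targets=[[-0.1, 0, 3, 0, 4], [-0.1, 0, 5.6, 0, 3], [-0.1, 0, 5.6, 0, 1], [-0.1, 0, 5.6, 0, 1], [-0.1, 0, 5.6, 0, 1]], newtons=6)

```text
time: 16.45
position: [0.4846, -0.1787, 0.0395]
tool_rot: [0.183, 0.983, -0.0, 0.001]
ft_force: [0.5, 0.8, 2.1]
grip_width: 0.0137
```

Run:
```python
from cell import *
o=robot.get_obs(); print(cf(o["position"]),o["time"],np.degrees(th(o)),o["grip_width"],o["ft_force"])
for a in (1.55,1.3,1.05,.8,.55,.3,.1,.03):
    print(a,to(world(-38*np.sin(a),-44.3-38*np.cos(a),25)))
```

```text
[[-37.06733075 -44.21982839  27.51986986]] 16.45 68.96766068897459 0.013708535977676156 [0.49667595 0.78238671 2.0520648 ]
1.55 [ 0.13 -0.02  0.25  0.  ]
1.3 [ 0.56 -0.86  0.25  0.  ]
1.05 [ 0.76 -1.79  0.25  0.  ]
0.8 [ 0.73 -2.73  0.25  0.  ]
0.55 [ 0.47 -3.64  0.25  0.  ]
0.3 [-0.01 -4.46  0.25  0.  ]
0.1 [-0.53 -5.01  0.26  0.  ]
0.03 [-0.73 -5.18  0.26  0.  ]
```

>>> arm_command(targets=[[0.45, -0.86, 0, 0, 1], [0.7, -1.79, 0, 0, 1], [0.68, -2.73, 0, 0, 1], [0.42, -3.64, 0, 0, 1], [0, -4.4, 0, 0, 1]])

```text
time: 17.08
position: [0.4674, -0.22, 0.0379]
tool_rot: [0.183, 0.983, 0.0, -0.0]
ft_force: [-0.5, 3.7, 1.3]
grip_width: 0.0137
```

Run:
```python
from cell import *
o=robot.get_obs(); print(cf(o["position"]),o["time"],np.degrees(th(o)),o["grip_width"],o["ft_force"])
for a in (.3,.2,.1,.03,0):
    print(a,to(world(-38*np.sin(a),-44.3-38*np.cos(a),25)))
```

```text
[[-12.27146807 -81.44416332  25.90187855]] 17.075 68.95782257697893 0.01370772418163443 [-0.52917638  3.74553426  1.34501036]
0.3 [-0.13  0.01  0.09  0.  ]
0.2 [-0.38 -0.28  0.09  0.  ]
0.1 [-0.65 -0.54  0.09  0.  ]
0.03 [-0.86 -0.71  0.09  0.  ]
0 [-0.95 -0.78  0.09  0.  ]
```

>>> arm_command(targets=[[-0.3, -0.3, 0, 0, 1], [-0.55, -0.55, 0, 0, 1], [-0.8, -0.76, 0, 0, 1], [-0.88, -0.8, 0, 0, 1], [-0.88, -0.8, 0, 0, 1]])

```text
time: 17.7
position: [0.4733, -0.2301, 0.038]
tool_rot: [0.182, 0.983, -0.0, 0.0]
ft_force: [-1.4, 0.9, 0.1]
grip_width: 0.0141
```

Run:
```python
from cell import *
o=robot.get_obs(); p=cf(o["position"])[0]; print(p,o["time"],o["grip_width"],o["ft_force"], "a~",np.arctan2(-p[0],-44.3-p[1]))
```

```text
[ -0.59175345 -82.1660029   25.95132918] 17.7 0.014062040323710539 [-1.41982884  0.88227774  0.14870898] a~ 0.015626293855804076
```

>>> arm_command(targets=[[0, 0, 0, 0, 2.5], [0, 0, 0, 0, 4], [0, 0, -4, 0, 5], [0, 0, -8, 0, 5], [0, 0, -13, 0, 5]])

```text
time: 18.32
position: [0.4732, -0.23, 0.169]
tool_rot: [0.182, 0.983, 0.0, -0.0]
ft_force: [0.4, -0.5, 1.1]
grip_width: 0.048
```

>>> arm_command(targets=[[2, 3, -2, 0.16, 5], [4, 6, -3, 0.32, 5], [6, 8.5, -4, 0.5, 5], [7, 8.5, -4, 0.6, 5], [7, 8.5, -4, 0.6, 5]])

```text
time: 18.95
position: [0.4382, -0.1251, 0.2085]
tool_rot: [0.464, 0.886, -0.0, 0.001]
ft_force: [0.0, 0.1, 0.3]
grip_width: 0.0498
```

Run:
```python
from cell import *
s=shot("wrist","w21"); sc=shot("scene","s21"); crop(sc,270,245,100,90,7,"s21c")
o=robot.get_obs(); p=cf(o["position"])[0]; print(p,o["time"],np.degrees(th(o)),o["ft_force"])
```

```text
[-106.12713061  -52.89278945  196.35196805] 19.05 34.68646197929809 [0.11062535 0.26133349 0.8545314 ]
```

View pics/w21.png

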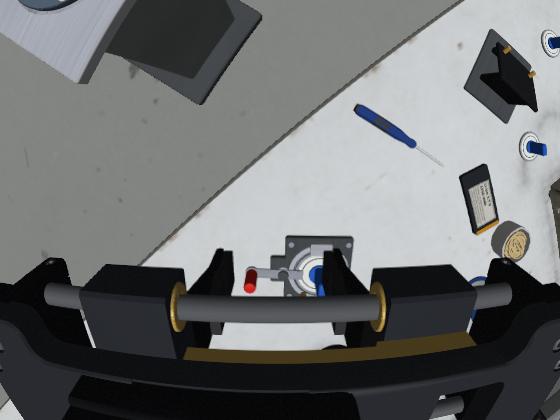

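View pics/s21c.png

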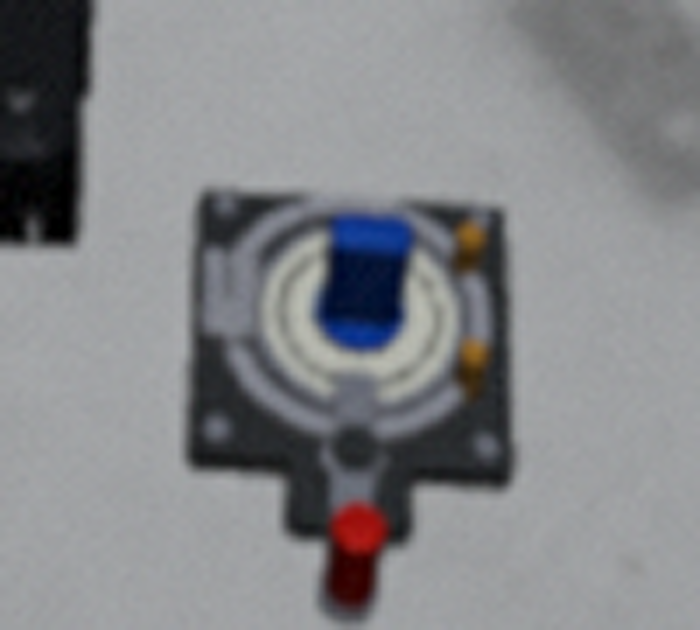

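>>> arm_command(targets=[[-2.5, 2, 0, 0, 5], [-5, 4, 0, 0, 5], [-6.5, 5, 0, 0, 5], [-6.5, 5, 0, 0, 5]])

```text
time: 19.55
position: [0.518, -0.1519, 0.2077]
tool_rot: [0.465, 0.885, -0.0, 0.001]
ft_force: [0.2, -0.9, 0.6]
grip_width: 0.05
```

Run:
```python
from cell import *
s=shot("wrist","w22"); crop(s,185,135,150,120,5,"w22c")
o=robot.get_obs(); p=cf(o["position"])[0]; print(p,o["time"],np.degrees(th(o)),o["ft_force"])
```

```text
[-42.34436182  -2.3527374  195.54166116] 19.6 34.62002103138184 [-0.21578852  0.06796074 -0.19180792]
```

View pics/w22c.png

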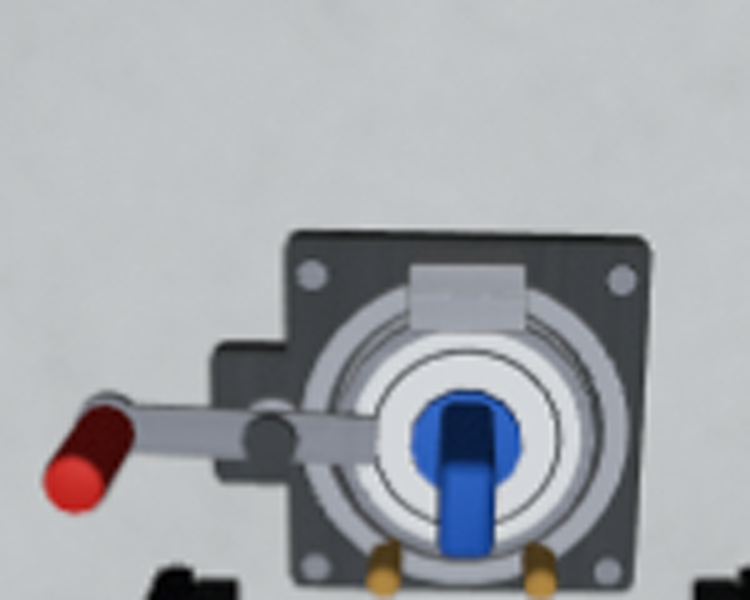

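Run:
```python
from cell import *
np.set_printoptions(suppress=True,precision=2)
s=load("w22"); f=lambda L:[(185+(u+.5)/5-.5,135+(v+.5)/5-.5) for u,v in L]
r=cf(onz(s,f([(76,485)]),.0595))[0]; piv=cf(onz(s,f([(270,438)]),.0265))[0]; print(r,piv,"a",np.arctan2(piv[0]-r[0],piv[1]-r[1]))
b=cf(onz(s,f([(145,404),(235,408),(375,417),(145,455),(375,463),(230,460)]),.0235)); print("bar",b, np.arctan2((b[2]-b[0])[0],(b[2]-b[0])[1]),np.arctan2((b[4]-b[3])[0],(b[4]-b[3])[1]))
riv=cf(onz(s,f([(312,275),(622,280),(316,567),(608,572)]),.012)); print("riv",riv)
def circ(P):
    q=np.linalg.lstsq(np.c_[2*P,np.ones(len(P))],(P**2).sum(1),rcond=None)[0]; return q[:2],np.sqrt(q[2]+q[:2]@q[:2])
print("disc",circ(cf(onz(s,f([(376,440),(560,440),(468,351),(400,380),(535,380),(408,500),(530,503)]),.017))[:,:2]), "rim",circ(cf(onz(s,f([(300,425),(630,430),(350,315),(575,312),(465,583),(345,543),(590,535)]),.0185))[:,:2]))
```

```text
[ -1.32 -81.78  47.5 ] [ -0.71 -44.42  14.5 ] a 0.016284641846391324
bar [[ -7.29 -73.39  11.5 ]
 [ -6.7  -52.62  11.5 ]
 [ -5.09 -20.84  11.5 ]
 [  5.09 -73.99  11.5 ]
 [  5.99 -20.86  11.5 ]
 [  5.89 -54.16  11.5 ]] 0.0419571240850551 0.016978453718901
riv [[-34.99 -35.79   0.  ]
 [-34.94  34.72   0.  ]
 [ 37.44 -35.83   0.  ]
 [ 37.66  34.76   0.  ]]
disc (array([2.21, 0.4 ]), np.float64(21.12031972024204)) rim (array([ 0.6 , -0.58]), np.float64(38.25118190140804))
```

Run:
```python
from rig import robot
print(robot.hand_in()); o=robot.get_obs(); print(o["time"])
```

```text
the job is handed in; nothing more can be done
None
the job is handed in; nothing more can be done
```

The calibration disc is mounted in the cell with the clip closed over it, and I handed the job in at about 19.6 s of the 64 s. The hand-in gave no verdict, so what follows rests on my own checks.

I swung the clip to about 1.55 rad and took the large disc from the cradle by its fin, still tilted. I tucked its edge under the claw at about 33°, levelled it with a light 3–4 N grip, and let it go. Then I swung the clip back.

**Last checks (camera and arm readings):**
- **Tilt:** after release, and before the clip was swung back, the disc was about 0.5° from flat and down in the bore.
- **Centring:** the disc sits about 2 mm off the cell's centre towards the posts. That is near the limit of its play in the bore, but inside the 3 mm allowed.
- **Clip:** about 0.02–0.04 rad from its closed stop.
- **Forces:** the wrist readings I took stayed at a few newtons.
- **Clearance:** at hand-in the gripper was about 0.2 m above the bench, touching nothing.
- **Other items:** I saw no bystander moved, but I did not measure them.

**Disagreement:** the scene camera's calibration sits about 2 pixels off from the wrist camera, so I relied on the wrist camera.

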